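Wedge the lathe's belt tensioner to its index mark

TASK

Take the tapered wooden wedge (not the straight block), lay it flat on the plate, snug against the fence and still clear of the roller, then slide it in along the fence so that it alone pushes the sprung tensioner's roller aside until the pointer stands at the index tab. Ease it in with no more than about 25 N and do not run the pointer past the tab. Leave the wedge jammed there flat along the fence, holding the arm by itself, and leave everything else where it is.

Things in the scene. Friction and masses are not known exactly. Their poses are not given: they have to be found in the camera images.
- plate: Grey base plate, fixed on the bench, 180 x 395 x 12 mm. Origin on its underside; it covers x -110..70, y -180..215 mm of its own frame, top face at z 12. On it: fence (see fence_rail), tensioner, a pulley 72 mm wide and 30 high at x -68, y 125 (only in the way). The wedge is laid down at y below -25 mm, before the roller, and goes in along +y.
- fence_rail: Slotted rail that carries the fence; its axes are the plate's and its origin is fixed at plate x 0, y 0 on the top face. The fence, a steel bar along y (y -165..40 mm, 22 thick, 20 high), has its working face to -x at x 0 to +13 mm of this frame: clamped elsewhere each time and not reported, so find it by touch or sight. It does not give. Gap fence to roller at rest: 9.5 mm at 0, 22.5 at +13.
- tensioner: Dark steel sprung arm on a vertical pivot. Origin on the pivot axis, on the plate's top face, at plate x -20.5, y 60. Its +y runs along the pointer, -y to the roller; at rest its axes are the plate's. The wedge turns it clockwise from above (roller to plate -x, pointer to +x), at most 0.40 rad. It pushes back on the wedge with 4 N at rest, 6 to 7.6 N at the settings, and springs back.
- roller (a point): Centre of the arm's upright black roller (does not spin): 22 mm across, from 1 to 22 mm above the plate's top face, 70 mm from the pivot axis; at rest at plate x -20.5, y -10. The arm's bar, 16 mm wide, lies 22 to 28 mm above the plate's top face, so the wedge's body passes under it; pivot cap up to 33 mm.
- pointer_tip (a point): Tip of the arm's thin steel pointer, 120 mm from the pivot axis, just above the white scale (black lines every 0.05 rad = 6 mm, the first at rest, every second one longer).
- index: Small dark steel index tab, 6 mm wide, fixed on the scale's outer edge, set anew each time 0.10 to 0.18 rad from rest. Origin on the arm's pivot axis at bench height; +y points from the pivot through the tab's middle (tab 128 to 152 mm out). The pointer is at the tab when its tip has x = 0 in this frame; below 0 not there yet, above 0 past it.
- wedge: Loose light-wood wedge, 125 mm long, 20 high, about 90 g, an upright grip rib on its thick end. Origin under the rib's middle, +x to the thin end. Thick end at x -22 mm, thin end at x 103. Straight side (goes against the fence) at y -18; sloping side from y 40 (thick) to y -10 (thin): 1 mm per 2.5 mm. In place its +x is the plate's +y. It holds by friction; driving takes up to 18 N.
- rib_top (a point): Middle of the top of the wedge's grip rib, 52 mm above its underside. Rib 38 mm along x, 18 mm across y, from 20 to 52 mm up: pinch it across y from above, fingertips at least 24 mm above the wedge's underside so that they pass over the fence (20 mm).
- spacer: Straight light-wood block with the same rib, 125 x 30 x 20 mm, loose, not wanted; it and the wedge swap places. Origin under the rib's middle, block x -22..103, y -18..12 mm.
- bolt: Steel bolt standing on its head on the plate, 22 mm across, 26 mm high, loose; leave it. Origin under its middle.
- wax_jar: Amber glass jar with metal lid, 64 mm across, 60 mm high; leave it. Origin under its middle.
- mallet: Turned dark wood mallet standing on its head, 72 mm across, 150 mm high; leave it. Origin under its middle.
- chuck: Steel four-jaw lathe chuck, 100 mm across, 62 mm high; leave it. Origin under its middle.
Mind the look-alikes: they are no part of the job. What is shaped like the wedge but blue or grey is not meant.

How it is judged:
By the outcome, as a careful person would: the job done as asked, in the order asked, and still so for the second after the job is handed in, with the robot touching nothing.
It also fails if it takes over 48 s, if anything falls off the work surface, if the arm or the gripper's body presses on something with over 40 N, if the wrist force passes 120 N, or if a joint passes its speed limit or range.

ROBOT

A 7-joint arm with a two-finger parallel gripper is mounted at the origin on the work surface. World frame = base frame: x ahead of the robot, y to its left, z up, the work surface at z = 0. Lengths are in m, angles in rad, forces in N, time in s.
With the tool pointing down it reaches from about 0.4 to 0.85 m from the base axis. Payload 4.5 kg.
Tool frame: the origin (TCP) lies at the very end of the fingers, on their centre line; the grasp point (between the pads) lies behind it (r.grip_depth is the z of the grasp point in the tool frame, in m); z points along the fingers, y is the direction in which the jaws open and shut (so a half turn about z gives the same grasp; the last joint's range is limited). The gripper opens to 88 mm and grips with 3 to 60 N. Pads are 18 mm wide; open, the fingers measure 123 mm over their backs; the gripper's body (75 mm by 187 mm) begins 45 mm behind the grasp point.
Start: joints at [-1.232, 0.689, -0.195, 1.565, 0.157, 0.902, -0.215], TCP at [0.188, 0.596, 0.211] pointing down, gripper open.
Joint ranges: [-3.01, 3.01], [-0.46, 2.08], [-1.47, 1.51], [0.13, 2.56], [-1, 4.14], [0.04, 2.09], [-2.66, 2.66]. Speed limits (rad/s): [2.57, 2.57, 3.14, 3.14, 3.14, 3.14, 3.14].

INTERFACE

Orientations are given as a unit quaternion [x, y, z, w].
In Python, from plant import sensors, cams, r gives the robot as it stands. The module is installed in compiled form; this text tells all that it offers.
- The arm moves only by the tool drive_tool, never from a script. Its argument "series" is a list that holds one entry, the list of rows, each a list of 5 numbers: the shift along the world's x, y, z in mm, then the turn about the world's z in rad, then the finger opening in mm, from 0 to 88.1. A call has 1 to 10 rows; each row shifts and turns the commanded pose from where the row before left it; what a row does not reach is not made up. A row lasts 1/10 s, in which the tool goes at most 50 mm and 8.59 degrees, less where a joint would pass 70% of its speed; a pose out of reach is approached as far as the arm can. A call with a gripper value outside its range is refused whole. The fingers move at their own pace and stop on an object; "force" is the grip in N (left out, the last holds). Time passes only in rows, so rows that do not move let the fingers close. It gives the time, the measured TCP pose, the force and the opening at its end, in the units of the state.
- sensors.get_state(): the state, without advancing time (a new reading comes with each control period).
- cams.snapshot(name): name is "scene" or "top" or "wrist"; returns the picture (480x640x3 uint8, blue, green, red); there is no depth.
- cams.camera_model(name): a dict with "fx", "fy", "cx", "cy" (pixels), "camera_from_world" (4x4, takes a point from world to camera coordinates). Camera axes: x right, y down, z forward; pixel columns grow to the right and rows downward; lengths in m; the calibration is good to about 2 mm. A picture is of the moment at which its call begins: read the wrist's pose just before it. camera_model takes no time and is no camera call; for the wrist camera it gives the pose at the moment of the call.
- r.finish_job(): hands the job in, once; it reports no verdict.
Trained networks look in the newest picture that a camera, given by its name, has taken for a name from the list of things; names that differ only in an ending like _2 or _b are one class to them, and where a whole thing is asked for, a point or a joint stands for the part that bears it (a point fixed in the world has none). Each returns a list of dicts, best first, with "confidence" (0 to 1); they miss things now and then, are a little off and sometimes report something else, mostly with a low value. They report only what shows in the picture. A call takes as long as a camera call. They do not tell look-alikes from the thing itself.
- cams.trace(camera, name): "mask" (480x640 bool, what is visible of it) and "at" ([column, row] in pixels, amid what is visible of it).
- cams.mark_of(camera, name): "at" ([column, row] in pixels: a listed point, or the origin of a listed thing).
The state is a dict: "clock": time; "q": joint angles; "qd": joint speeds; "joint_torque": joint torques, N m; "tool_pos": TCP position; "eef_rot": TCP orientation; "contact_force": force on the tool from outside, world axes, zero at the start; "moment": the same for the moment, N m; "opening": opening from 0.0 (shut) to 1.0 (fully open).
Only numpy, scipy, OpenCV 4.12 (cv2) and the standard library are available. Lean on these libraries where they do the work, as an engineer would, in place of code of your own. Each camera call takes 0.05 s, during which the arm holds its last target.

## Working session

There is one attempt and no reset: what is moved stays moved. The work goes in short steps, Python scripts to look and compute and a tool call to move; the robot and the scene stay as the last step left them, time stands still between calls to the robot, and variables do not carry over. Pictures are saved under pics/ and viewed, and the job is handed in when it is done.

Besides the shell and the picture viewer there is one more tool, called by a JSON object that holds its "op" and its "data", one argument or row to a line. drive_tool: Moves the arm, as the interface text tells. Its arguments: {"type":"object","properties":{"series":{"type":"array","items":{"type":"array","items":{"type":"array","items":{"type":"number"}}}},"force":{"type":"number"}},"required":["series"]}

```bash
mkdir -p pics
python3 - <<'E'
from plant import sensors,cams,r
import cv2
s=sensors.get_state();print(s,r.grip_depth)
for n in("scene","top"):
    im=cams.snapshot(n);cv2.imwrite(f"pics/{n}0.png",im)
    for t in("wedge","spacer","plate","tensioner","roller","pointer_tip","index","rib_top","bolt","fence_rail","wax_jar","mallet","chuck"):
        try:
            d=cams.mark_of(n,t);print(n,t,[(list(map(round,x["at"])),round(x["confidence"],2)) for x in d][:4])
        except Exception as e: print(t,e)
print(sensors.get_state()["clock"])
E
```

```text
{'clock': 0.0, 'q': array([-1.23219085,  0.68997676, -0.19453042,  1.56629451,  0.15731162,
        0.90247399, -0.21512675]), 'qd': array([-7.82699120e-04, -3.05383666e-04, -1.67129905e-03,  2.99770921e-04,
       -1.12303506e-03, -9.56727664e-05, -7.74713079e-04]), 'joint_torque': array([ 1.86569967e-03, -5.27577889e+01, -1.26641683e+00, -1.53423214e+01,
       -5.25848230e-02,  6.42004670e-03,  1.70761646e-04]), 'tool_pos': array([0.18741488, 0.59555967, 0.21002818]), 'eef_rot': array([ 1.51778085e-01,  9.88414204e-01, -8.76542544e-04, -7.30897788e-05]), 'contact_force': array([ 0.13130707,  0.14975248, -0.10672473]), 'moment': array([ 0.07022338, -0.02401376, -0.01680616]), 'opening': 1.0013878037270905} -0.0187
scene wedge [([157, 221], 0.98), ([225, 220], 0.75), ([348, 193], 0.72), ([436, 328], 0.6)]
scene spacer [([265, 201], 0.8)]
scene plate [([369, 295], 0.97)]
scene tensioner [([392, 302], 0.68), ([209, 187], 0.2)]
scene roller [([374, 277], 0.64)]
scene pointer_tip [([438, 330], 0.8)]
scene index []
scene rib_top [([218, 199], 0.95), ([152, 206], 0.81), ([344, 180], 0.73)]
scene bolt [([378, 248], 0.61)]
scene fence_rail [([368, 293], 0.79), ([211, 185], 0.65)]
scene wax_jar [([210, 186], 0.92)]
scene mallet []
scene chuck [([265, 203], 0.68), ([285, 157], 0.63)]
top wedge [([369, 314], 0.92), ([424, 210], 0.86), ([462, 167], 0.58)]
top spacer [([420, 256], 0.79), ([191, 224], 0.19)]
top plate [([261, 233], 0.8)]
top tensioner [([237, 232], 0.75)]
top roller [([261, 236], 0.52)]
top pointer_tip [([193, 224], 0.62)]
top index []
top rib_top [([429, 205], 0.97), ([371, 315], 0.78), ([471, 167], 0.78)]
top bolt [([289, 272], 0.52)]
top fence_rail [([262, 228], 0.71), ([467, 320], 0.66), ([286, 269], 0.54)]
top wax_jar [([476, 234], 0.75)]
top mallet [([134, 279], 0.66)]
top chuck [([468, 317], 0.96)]
1.4
```

View pics/scene0.png

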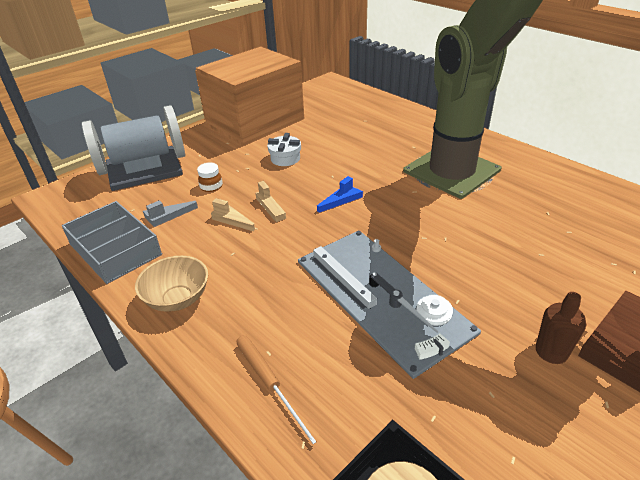

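View pics/top0.png

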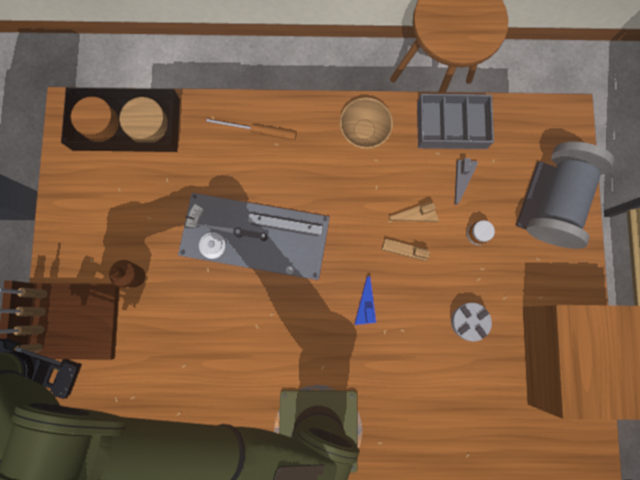

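```bash
cat > h.py <<'E'
from plant import sensors,cams,r
import cv2,numpy as np
def ray(m,px):
    T=np.array(m["camera_from_world"]);R=T[:3,:3];t=T[:3,3]
    d=R.T@np.array([(px[0]-m["cx"])/m["fx"],(px[1]-m["cy"])/m["fy"],1.]);return -R.T@t,d
def at_z(m,px,z):
    c,d=ray(m,px);return c+d*(z-c[2])/d[2]
def proj(m,P):
    P=np.atleast_2d(P);T=np.array(m["camera_from_world"]);p=P@T[:3,:3].T+T[:3,3]
    return np.c_[m["fx"]*p[:,0]/p[:,2]+m["cx"],m["fy"]*p[:,1]/p[:,2]+m["cy"]]
E
python3 - <<'E'
from h import *
m=cams.camera_model("top");print(m)
im=cv2.imread("pics/top0.png");
a=cv2.resize(im[140:340,340:500],None,fx=3,fy=3,interpolation=2)[:600,:]
cv2.imwrite("pics/c_w.png",a)
b=cv2.resize(im[180:290,170:340],None,fx=4.6,fy=4.6,interpolation=2);cv2.imwrite("pics/c_p.png",b);print(b.shape)
for n,p,z in(("wedge",(424,210),0),("ribtop",(429,205),.052),("spacer",(420,256),0),("plate",(261,233),0),("pivot",(237,232),.012),("tip",(193,224),.03),("roller",(261,236),.023),("bolt",(289,272),.012)):
    print(n,at_z(m,p,z).round(3))
mw=cams.camera_model("wrist");s=sensors.get_state()
T=np.array(mw["camera_from_world"]);print(mw["fx"],mw["cx"],mw["cy"],np.linalg.inv(T).round(3),s["tool_pos"])
E
```

```text
{'fx': 516.5548292806346, 'fy': 516.5548292806346, 'cx': 317.26087543102136, 'cy': 237.86241708044753, 'camera_from_world': array([[ 9.50580318e-03, -9.99912213e-01,  9.23071133e-03,
         1.36213258e-03],
       [-9.88495625e-01, -1.07899750e-02, -1.50864100e-01,
         5.08173072e-01],
       [ 1.50950456e-01, -7.69043332e-03, -9.88511415e-01,
         1.36900025e+00],
       [ 0.00000000e+00,  0.00000000e+00,  0.00000000e+00,
         1.00000000e+00]])}
(506, 782, 3)
wedge [ 0.597 -0.295  0.   ]
ribtop [ 0.6   -0.298  0.052]
spacer [ 0.466 -0.281  0.   ]
plate [0.526 0.164 0.   ]
pivot [0.526 0.229 0.012]
tip [0.544 0.348 0.03 ]
roller [0.514 0.161 0.023]
bolt [0.416 0.083 0.012]
393.7598527795748 319.77638707414303 244.85525191425347 [[ 0.3    0.923  0.242  0.126]
 [ 0.954 -0.29  -0.076  0.616]
 [-0.     0.253 -0.967  0.384]
 [ 0.     0.     0.     1.   ]] [0.18751848 0.5962139  0.21082301]
```

View pics/c_w.png

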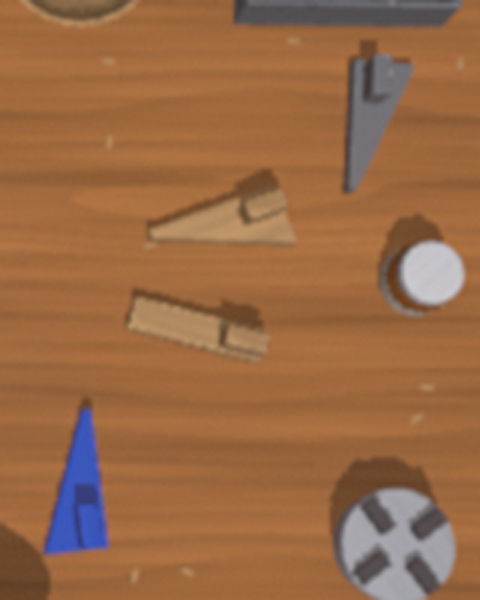

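View pics/c_p.png

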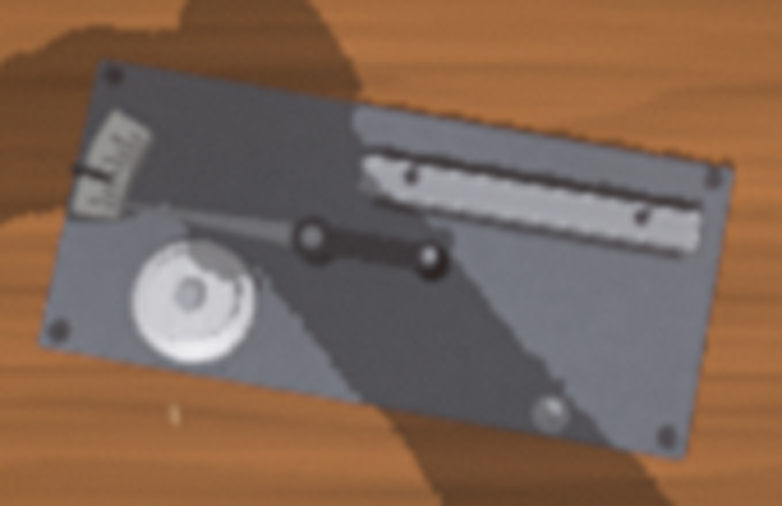

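{"op": "drive_tool", "data": {
  "series": [
    [[28,-33,4,-0.12,88],[28,-33,4,-0.12,88],[28,-33,4,-0.12,88],[28,-33,4,-0.12,88],[28,-33,4,-0.12,88],[28,-33,4,-0.12,88],[28,-33,4,-0.12,88],[28,-33,4,-0.12,88],[28,-33,4,-0.12,88],[28,-33,4,-0.12,88]]
  ]
}}

```text
clock: 2.4
tool_pos: [0.4685, 0.2649, 0.2513]
eef_rot: [0.685, 0.728, 0.0, -0.0]
contact_force: [0.7, -0.2, -0.1]
opening: 1.0
```

{"op": "drive_tool", "data": {
  "series": [
    [[28,-33,4,-0.12,88],[28,-33,4,-0.12,88],[0,0,0,0,88],[0,0,0,0,88]]
  ]
}}

```text
clock: 2.8
tool_pos: [0.5239, 0.1995, 0.2588]
eef_rot: [0.766, 0.642, 0.0, 0.0]
contact_force: [-0.2, 0.3, -0.7]
opening: 1.002
```

```bash
cat > look.py <<'E'
import sys
from h import *
import json
tag=sys.argv[1];names=sys.argv[2:]
s=sensors.get_state();m=cams.camera_model("wrist");im=cams.snapshot("wrist")
cv2.imwrite(f"pics/{tag}.png",im)
json.dump({k:(np.array(v).tolist()) for k,v in m.items()},open(f"pics/{tag}.json","w"))
print(s["clock"],s["tool_pos"].round(4),s["eef_rot"].round(4),s["contact_force"].round(2))
Z=dict(wedge=0,rib_top=.052,tensioner=.012,roller=.0235,plate=0,fence_rail=.012,index=0,pointer_tip=.034,bolt=.012)
for n in names:
    for x in cams.mark_of("wrist",n)[:3]: print(n,np.round(x["at"],1),round(x["confidence"],2),at_z(m,x["at"],Z.get(n,0)).round(4))
E
python3 look.py p1 plate tensioner roller index pointer_tip bolt fence_rail
```

```text
2.8 [0.5239 0.1995 0.2588] [7.663e-01 6.424e-01 1.000e-04 0.000e+00] [-0.18  0.3  -0.65]
plate [335.4 234.9] 0.98 [0.5346 0.1599 0.    ]
tensioner [318.8 180.5] 0.57 [0.5271 0.2241 0.012 ]
roller [316.4 246.4] 0.61 [0.5125 0.1565 0.0235]
pointer_tip [316.2  55.2] 0.66 [0.5453 0.34   0.034 ]
bolt [249.8 316.7] 0.69 [0.4209 0.084  0.012 ]
fence_rail [333.6 234.5] 0.84 [0.5328 0.1635 0.012 ]
```

View pics/p1.png

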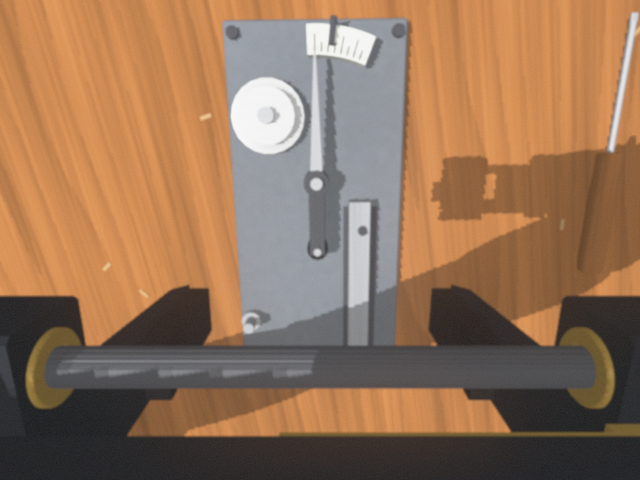

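Run:
```python
from h import *
import json
im=cv2.imread("pics/p1.png").astype(float);m=json.load(open("pics/p1.json"))
sat=im.max(2)-im.min(2)
def sub(v,th):
    for i in range(len(v)-1):
        if (v[i]-th)*(v[i+1]-th)<0: return i+(v[i]-th)/(v[i]-v[i+1])
L=[];R=[];T=[]
for y in range(45,230,3):
    c=sub(sat[y,212:262],55)
    if c: L.append((212+c,y))
    v=sat[y,428:385:-1]; c=sub(v,55)
    if c: R.append((428-c,y))
for x in range(245,300,3):
    c=sub(sat[8:40,x],55)
    if c:T.append((x,8+c))
def fitw(P,z):
    W=np.array([at_z(m,p,z)[:2] for p in P]);
    for _ in range(3):
        c=np.median(W,0) if _==0 else W.mean(0);u,s,v=np.linalg.svd(W-W.mean(0));d=v[0];n=v[1];r_=(W-W.mean(0))@n;W=W[abs(r_)<max(2*np.std(r_),.0003)]
    d=d if d[1]>0 else -d
    return W.mean(0),d,np.std((W-W.mean(0))@v[1]),len(W)
for n,P in(("L",L),("R",R),("T",T)):
    c,d,s,k=fitw(P,.012);print(n,c.round(4),np.degrees(np.arctan2(d[1],d[0])).round(2),s,k)
g=im.mean(2)
for y in (215,240,260,280):print(y,g[y,335:385].astype(int))
cv2.imwrite("pics/z1.png",cv2.resize(im[10:80,290:390],None,fx=8,fy=8,interpolation=2))
cv2.imwrite("pics/z2.png",cv2.resize(im[170:345,290:410],None,fx=3.4,fy=3.4,interpolation=2))
```

```text
L [0.4437 0.2808] 80.62 7.456802701340456e-05 60
R [0.62   0.2476] 80.54 0.00014156334519284782 52
T [0.5097 0.3829] 170.48 7.255245702604263e-05 19
215 [111 108 111 115 124 141 153 146 135 119 110 110 117 146 182 201 207 205
 202 203 203 205 207 205 206 206 206 208 210 210 208 210 211 211 193 150
 104  85  83  86  85  95 106 125 143 156 159 160 156 159]
240 [113 112 109 114 123 133 150 147 135 118 109 109 119 152 187 204 209 205
 203 204 202 204 207 205 204 202 206 206 206 207 207 209 209 201 167 123
  93  85  85  85  93 106 115 130 145 158 158 158 161 162]
260 [157 157 156 159 156 157 156 148 130 116 109 111 123 151 186 204 208 208
 205 205 202 205 204 204 206 203 206 206 205 206 208 206 208 192 153 103
  84  84  83  87  95 111 131 143 152 156 160 156 156 153]
280 [159 157 160 156 158 156 156 150 130 116 106 113 129 158 189 204 206 206
 206 205 205 205 202 203 201 206 203 206 206 207 207 206 201 176 128  93
  82  83  82  90 108 129 144 151 154 153 153 151 154 153][ WARN:0@0.241] global loadsave.cpp:1063 imwrite_ Unsupported depth image for selected encoder is fallbacked to CV_8U.
```

View pics/z1.png

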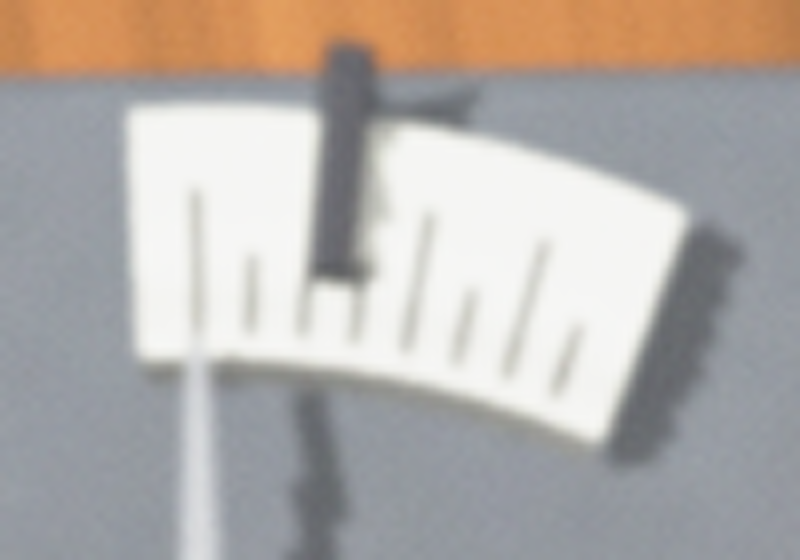

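View pics/z2.png

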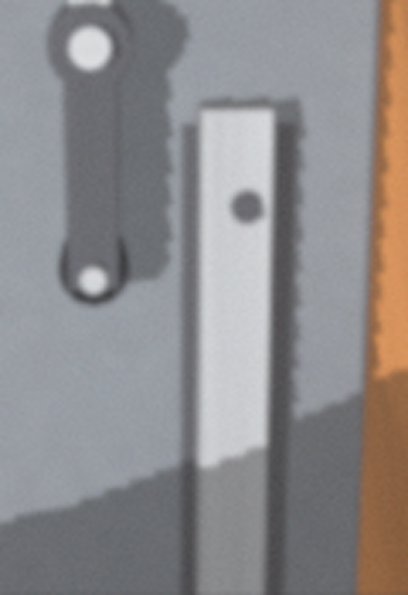

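```bash
cat >> h.py <<'E'
TH=np.radians(80.57-90);PX=np.array([np.cos(TH),np.sin(TH)]);PY=np.array([-np.sin(TH),np.cos(TH)])
PO=.50123*PX+.24638*PY
def toP(w): w=np.asarray(w)[:2]-PO; return np.array([w@PX,w@PY])*1000
def fromP(x,y): return PO+(x*PX+y*PY)/1000
E
python3 - <<'E'
from h import *
import json
m=json.load(open("pics/p1.json"));print(PO)
for p in((348.3,215),(348.15,240),(348.2,260),(348,280)): print(toP(at_z(m,p,.032)))
print("bar right",toP(at_z(m,(370,240),.032)))
o=(290,10)
# pivot, tip, roller via shapes
print("pivot cap",toP(at_z(m,(316.4,183.5),.045)),"rollerpin",toP(at_z(m,(317.2,252.5),.041)))
for z in(.024,.03):
  a=toP(at_z(m,(290+338/8,10+272/8),z));b=toP(at_z(m,(290+352/8,10+50/8),z));
  t=toP(at_z(m,(290+197/8,10+340/8),z))
  P=np.array([-20.5,60])
  for q in(a,b,t): d=q-P;print(z,q.round(1),np.hypot(*d).round(1),np.arctan2(d[0],d[1]).round(4))
mt=cams.camera_model("top")
# wedge estimate from top
S=lambda p:(340+p[0]/3,140+p[1]/3)
for n,p,z in(("thin",(148,221),.02),("thin2",(148,240),.0),("thickS",(280,185),.052),("thickW",(295,240),.02),("ribc",(265,205),.052),("ribL",(248,210),.052),("ribR",(283,197),.052)):
    print(n,at_z(mt,S(p),z).round(4))
E
```

```text
[0.53482415 0.16092777]
[12.05604446 27.39178679]
[12.10248716  0.8519062 ]
[ 12.32115312 -21.02674236]
[ 12.27690378 -43.50128921]
bar right [34.97732116  0.60993314]
pivot cap [-20.24491749  61.3035455 ] rollerpin [-20.37618829  -9.85356734]
0.024 [ -3.8 189.9] 130.9 0.1279
0.024 [ -2.1 213.4] 154.5 0.1194
0.024 [-20.5 182.7] 122.7 -0.0004
0.03 [ -4.  188.6] 129.6 0.1278
0.03 [ -2.3 211.7] 152.8 0.1193
0.03 [-20.5 181.5] 121.5 0.0001
thin [ 0.5813 -0.1936  0.02  ]
thin2 [ 0.5672 -0.1964  0.    ]
thickS [ 0.6096 -0.3097  0.052 ]
thickW [ 0.5649 -0.3299  0.02  ]
ribc [ 0.5909 -0.2956  0.052 ]
ribL [ 0.586 -0.28   0.052]
ribR [ 0.5985 -0.3121  0.052 ]
```

{"op": "drive_tool", "data": {
  "series": [
    [[7,-47,-5,0.045,88],[7,-47,-5,0.045,88],[7,-47,-5,0.045,88],[7,-47,-5,0.045,88],[7,-47,-5,0.045,88],[7,-47,-5,0.045,88],[7,-47,-5,0.045,88],[7,-47,-5,0.045,88],[7,-47,-5,0.045,88],[7,-47,-5,0.045,88]]
  ]
}}

```text
clock: 4.2
tool_pos: [0.5937, -0.2714, 0.2086]
eef_rot: [0.602, 0.798, 0.0, 0.0]
contact_force: [1.0, 0.0, -0.4]
opening: 0.998
```

{"op": "drive_tool", "data": {
  "series": [
    [[0,0,0,0,88],[0,0,0,0,88]]
  ]
}}

```text
clock: 4.4
tool_pos: [0.593, -0.2709, 0.2083]
eef_rot: [0.604, 0.797, -0.0, -0.0]
contact_force: [0.5, 1.1, -0.2]
opening: 0.997
```

```bash
python3 look.py w1 wedge rib_top spacer
```

```text
4.4 [ 0.593  -0.2709  0.2083] [ 6.042e-01  7.968e-01 -1.000e-04 -3.000e-04] [ 0.52  1.1  -0.15]
wedge [312.  233.3] 0.94 [ 0.5916 -0.2957  0.    ]
rib_top [407.9 386.8] 0.83 [ 0.7175 -0.4041  0.052 ]
rib_top [316.5 247.1] 0.75 [ 0.5964 -0.2946  0.052 ]
spacer [196.6 181.5] 0.89 [ 0.4712 -0.2764  0.    ]
```

View pics/w1.png

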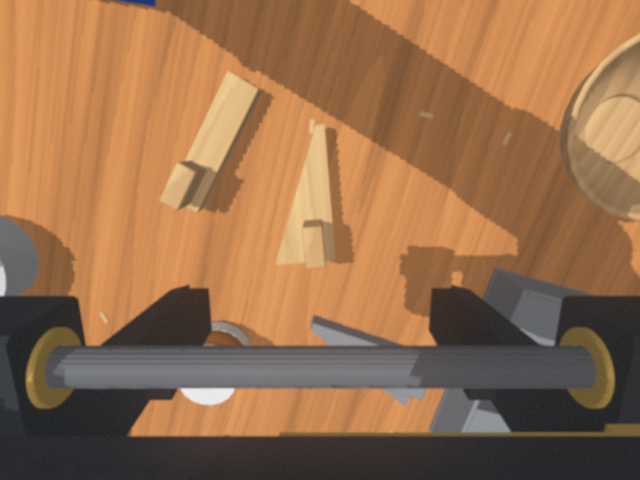

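Run:
```python
import cv2
im=cv2.imread("pics/w1.png");cv2.imwrite("pics/w1z.png",cv2.resize(im[110:280,260:350],None,fx=3.5,fy=3.5,interpolation=2))
```

```text
(no output)
```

View pics/w1z.png

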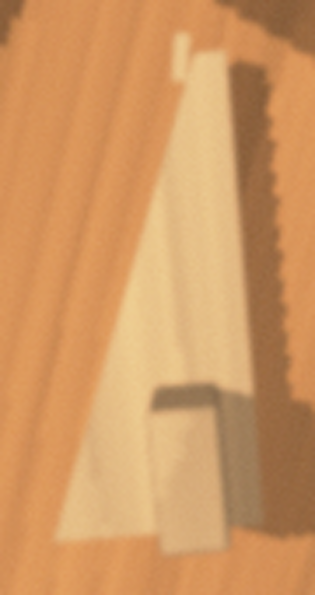

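```bash
cat > fitw.py <<'E'
from h import *
from scipy.optimize import least_squares
def fit(m,obs,x0,fixed_z=0.):
    M=np.array([o[0] for o in obs],float)/1000;U=np.array([o[1] for o in obs],float)
    def W(p):
        c,s=np.cos(p[2]),np.sin(p[2]);return np.c_[p[0]+c*M[:,0]-s*M[:,1],p[1]+s*M[:,0]+c*M[:,1],M[:,2]+fixed_z]
    f=lambda p:(proj(m,W(p))-U).ravel()
    s=least_squares(f,x0,loss="soft_l1");return s.x,f(s.x).reshape(-1,2)
E
python3 - <<'E'
from fitw import *
import json
m=json.load(open("pics/w1.json"))
S=lambda a,b:(260+a/3.5,110+b/3.5)
obs=[((103,-18,20),S(226,52)),((103,-10,20),S(192,54)),((-22,40,20),S(57,541)),((-22,-18,20),S(263,526)),
((19,9,52),S(150,411)),((19,-9,52),S(214,406)),((-19,-9,52),S(229,547)),((-19,9,52),S(163,552))]
p,e=fit(m,obs,[.59,-.29,1.9]);print(p,np.degrees(p[2]));print(e.round(1))
s=sensors.get_state();from scipy.spatial.transform import Rotation as R
q=R.from_quat(s["eef_rot"]).as_matrix();jy=np.degrees(np.arctan2(q[1,1],q[0,1]));print("jaw",jy,"turn to",((np.degrees(p[2])-90-jy+90)%180-90))
E
```

```text
[ 0.59469402 -0.29588338  1.93269442] 110.73523337232145
[[-0.3 -0.9]
 [ 0.4 -0.6]
 [-0.9  0.2]
 [ 0.3 -0.5]
 [-1.2  0.1]
 [ 1.5 -0.3]
 [ 0.9  1.6]
 [-0.6  1.9]]
jaw 15.989965888526772 turn to 4.745267483794677
```

{"op": "drive_tool", "data": {
  "series": [
    [[0.9,-12.5,-20,0.042,88],[0.8,-12.5,-30,0.042,88],[0,0,-40,0,88],[0,0,-40,0,88],[0,0,-30,0,88],[0,0,-15,0,88],[0,0,-5,0,88],[0,0,0,0,88],[0,0,0,0,50],[0,0,0,0,30]]
  ],
  "force": 20
}}

```text
clock: 5.6
tool_pos: [0.5964, -0.2953, 0.0306]
eef_rot: [0.569, 0.822, 0.0, 0.002]
contact_force: [-0.5, -0.2, -0.3]
opening: 0.843
```

```bash
python3 look.py w2 rib_top
```

```text
5.6 [ 0.5964 -0.2953  0.0306] [5.691e-01 8.223e-01 3.000e-04 1.500e-03] [-0.52 -0.18 -0.26]
rib_top [316.3 305.1] 0.8 [ 0.5953 -0.2967  0.052 ]
```

View pics/w2.png

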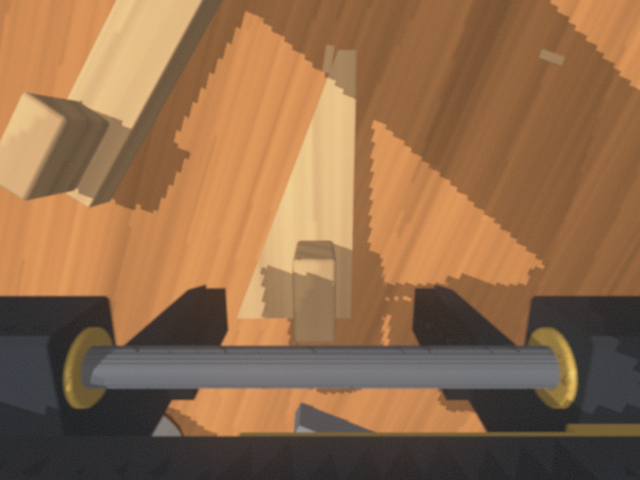

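{"op": "drive_tool", "data": {
  "series": [
    [[-1,0,-2,0,30],[0,0,0,0,20],[0,0,0,0,14],[0,0,0,0,10],[0,0,0,0,10],[0,0,0,0,10],[0,0,0,0,10],[0,0,0,0,10],[0,0,0,0,10],[0,0,0,0,10]]
  ],
  "force": 30
}}

```text
clock: 6.7
tool_pos: [0.5943, -0.2948, 0.0269]
eef_rot: [0.569, 0.822, 0.0, 0.0]
contact_force: [-0.6, -0.4, -0.1]
opening: 0.118
```

{"op": "drive_tool", "data": {
  "series": [
    [[0,0,0,0,10],[0,0,0,0,10],[0,0,10,0,10],[0,0,20,0,10],[0,0,20,0,10],[0,0,0,0,10]]
  ]
}}

```text
clock: 7.3
tool_pos: [0.5966, -0.2959, 0.0803]
eef_rot: [0.569, 0.822, 0.001, 0.003]
contact_force: [1.0, -0.0, -0.0]
opening: 0.114
```

```bash
python3 look.py w3 rib_top
```

```text
7.3 [ 0.5966 -0.2959  0.0803] [5.692e-01 8.222e-01 6.000e-04 3.100e-03] [ 0.98 -0.   -0.05]
rib_top [316.2 264.5] 0.92 [ 0.5945 -0.2958  0.052 ]
```

View pics/w3.png

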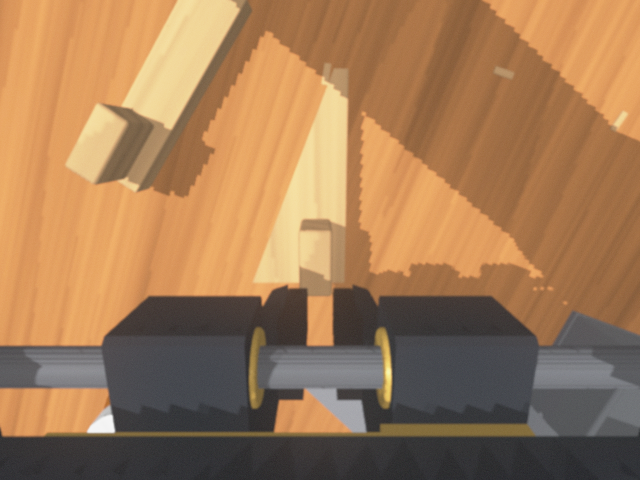

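Run:
```python
from fitw import *
import json
for t,P in(("w2",(.5964,-.2953,.0306)),("w3",(.5966,-.2959,.0803))):
    m=json.load(open(f"pics/{t}.json"));P=np.array(P)
    print(t,proj(m,[P,P+[0,0,.0187]]).round(1),np.linalg.inv(np.array(m["camera_from_world"]))[:3,3],proj(m,[[.5947,-.2959,.052],[.5947,-.2959,.02],[.5947,-.2959,.0]]).round(1))
    c=cv2.imread(f"pics/{t}.png")
m=json.load(open("pics/w3.json"))
im=cv2.imread("pics/w3.png");cv2.imwrite("pics/w3z.png",cv2.resize(im[40:420,200:440],None,fx=1.57,fy=1.57,interpolation=2))
s=sensors.get_state();print(s["opening"],s["joint_torque"].round(2))
```

```text
w2 [[319.8 284.8]
 [319.9 300.5]] [ 0.57321462 -0.23440408  0.20365898] [[315.5 303. ]
 [316.1 277.1]
 [316.4 264.7]]
w3 [[320.1 284.8]
 [320.3 300.6]] [ 0.57279288 -0.23481631  0.25319716] [[316.5 264.8]
 [316.8 248.8]
 [316.9 240.7]]
0.11024326128037641 [ 4.000e-02 -6.011e+01  1.210e+00 -1.311e+01 -2.000e-02  3.000e-02
 -0.000e+00]
```

View pics/w3z.png

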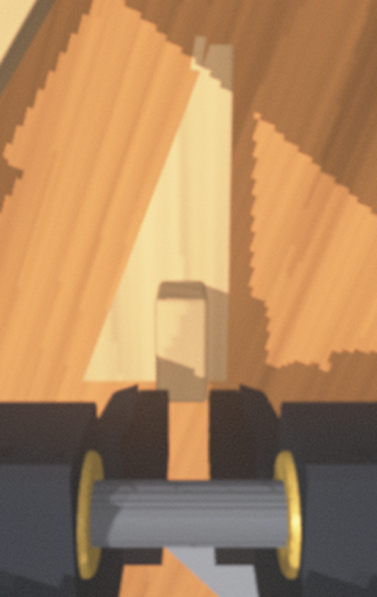

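{"op": "drive_tool", "data": {
  "series": [
    [[-1,0,0,0,60],[0,0,0,0,60],[0,0,0,0,60],[0,0,0,0,60],[0,0,-30,0,60],[0,0,-20,0,60],[0,0,-4,0,45],[0,0,0,0,45],[0,0,0,0,45]]
  ]
}}

```text
clock: 8.3
tool_pos: [0.594, -0.2952, 0.0238]
eef_rot: [0.569, 0.822, 0.0, 0.001]
contact_force: [-0.6, 0.9, 0.6]
opening: 0.51
```

```bash
python3 look.py w4 rib_top
```

```text
8.3 [ 0.594  -0.2952  0.0238] [5.691e-01 8.223e-01 2.000e-04 9.000e-04] [-0.55  0.88  0.65]
rib_top [321.1 311.4] 0.59 [ 0.5947 -0.2956  0.052 ]
```

View pics/w4.png

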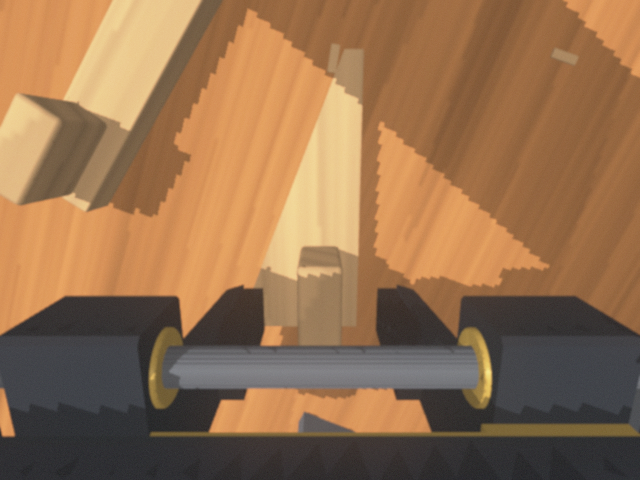

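{"op": "drive_tool", "data": {
  "series": [
    [[0,0,0,0,20],[0,0,0,0,5],[0,0,0,0,5],[0,0,0,0,5],[0,0,0,0,5],[0,0,0,0,5]]
  ],
  "force": 30
}}

```text
clock: 9.0
tool_pos: [0.5935, -0.2948, 0.023]
eef_rot: [0.569, 0.822, 0.0, 0.0]
contact_force: [0.8, 0.1, 0.4]
opening: 0.187
```

```bash
python3 look.py w5 rib_top
```

```text
9.0 [ 0.5935 -0.2948  0.023 ] [5.691e-01 8.223e-01 1.000e-04 3.000e-04] [0.82 0.09 0.38]
rib_top [322.6 314.3] 0.58 [ 0.5951 -0.2959  0.052 ]
```

View pics/w5.png

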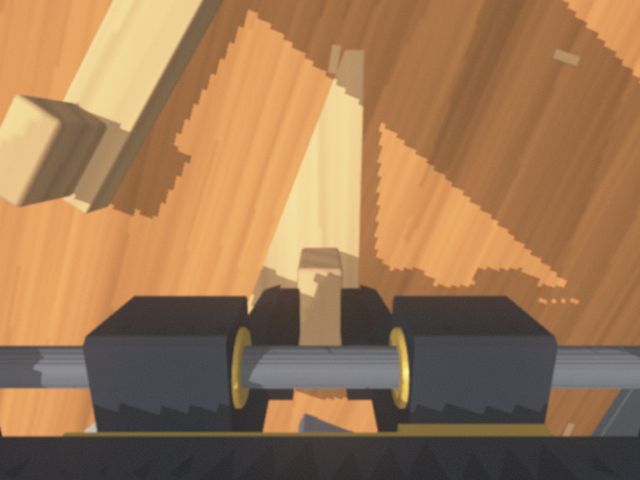

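{"op": "drive_tool", "data": {
  "series": [
    [[0,0,0,0,5],[0,0,0,0,5],[0,0,0,0,5],[0,0,3,0,5],[0,0,5,0,5],[0,0,5,0,5],[0,0,0,0,5]]
  ],
  "force": 40
}}

```text
clock: 9.8
tool_pos: [0.5936, -0.2951, 0.0367]
eef_rot: [0.569, 0.822, 0.0, 0.001]
contact_force: [0.1, -0.9, -1.4]
opening: 0.18
```

```bash
python3 look.py w6 rib_top
```

```text
9.8 [ 0.5936 -0.2951  0.0367] [5.691e-01 8.223e-01 1.000e-04 6.000e-04] [ 0.1  -0.93 -1.36]
rib_top [321.9 314.7] 0.7 [ 0.5973 -0.3024  0.052 ]
```

View pics/w6.png

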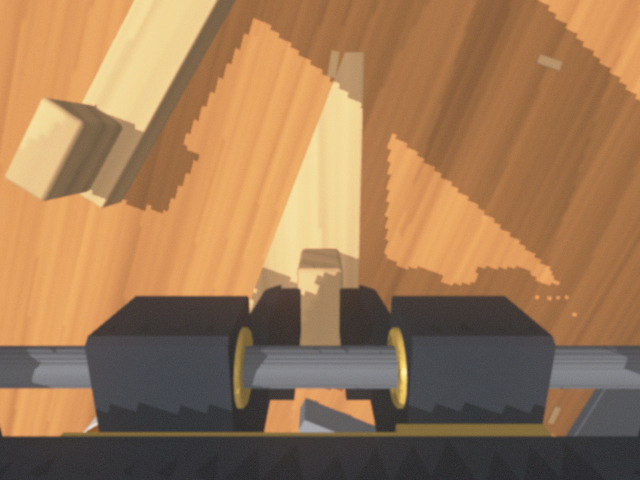

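{"op": "drive_tool", "data": {
  "series": [
    [[0,0,25,0,5],[0,0,35,0,5],[-10,36,15,-0.058,5],[-10,36,0,-0.058,5],[-10,36,0,-0.058,5],[-10,36,0,-0.058,5],[-10,36,0,-0.058,5],[-10,36,0,-0.058,5],[-10,36,0,-0.058,5],[-10,36,0,-0.058,5]]
  ]
}}

```text
clock: 10.9
tool_pos: [0.5128, -0.0053, 0.1109]
eef_rot: [0.744, 0.669, 0.0, 0.0]
contact_force: [-0.0, 1.3, -0.5]
opening: 0.176
```

{"op": "drive_tool", "data": {
  "series": [
    [[-10,38,0,-0.06,5],[0,0,0,0,5],[0,0,0,0,5],[0,0,0,0,5]]
  ]
}}

```text
clock: 11.3
tool_pos: [0.5037, 0.0298, 0.111]
eef_rot: [0.763, 0.646, -0.0, 0.001]
contact_force: [-0.0, 0.5, -1.7]
opening: 0.176
```

```bash
cat >> h.py <<'E'
def st():
    s=sensors.get_state();q=s["eef_rot"];jy=np.degrees(np.arctan2(2*q[1]**2-1,2*q[0]*q[1]))
    print("t",round(float(s["clock"]),2),"tcpP",toP(s["tool_pos"]).round(2),"z",round(s["tool_pos"][2]*1000,1),"yawrel",round(jy-np.degrees(TH),2),"F plate",(np.array([PX,PY])@s["contact_force"][:2]).round(1),s["contact_force"][2].round(1),"op",round(s["opening"]*88.1,1),"M",s["moment"].round(2))
E
python3 -c "
from h import *
st()"; python3 look.py p2 wedge roller
```

```text
t 11.3 tcpP [  -9.24 -134.42] z 111.0 yawrel -0.04 F plate [-0.1  0.5] -1.7 op 15.5 M [-0.09  0.06  0.03]
11.3 [0.5037 0.0298 0.111 ] [ 7.631e-01  6.463e-01 -0.000e+00  6.000e-04] [-0.01  0.53 -1.69]
wedge [318.3 273.1] 0.76 [ 0.4973 -0.0018  0.    ]
roller [303.8  39.1] 0.97 [0.5147 0.1539 0.0235]
```

View pics/p2.png

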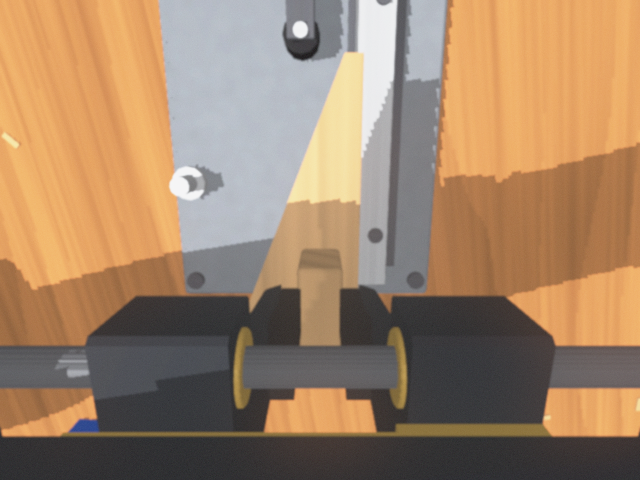

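{"op": "drive_tool", "data": {
  "series": [
    [[-2,0,-20,0,5],[0,0,-30,0,5],[0,0,-15,0,5],[0,0,-5,0,5],[0,0,0,0,5],[0,0,0,0,5]]
  ]
}}

```text
clock: 12.05
tool_pos: [0.5019, 0.0308, 0.0414]
eef_rot: [0.763, 0.646, 0.0, 0.0]
contact_force: [-0.1, 1.2, -0.7]
opening: 0.172
```

```bash
python3 -c "
from h import *
st()"; python3 look.py p3
```

```text
t 12.05 tcpP [ -11.2  -133.81] z 41.4 yawrel -0.01 F plate [-0.3  1.2] -0.7 op 15.1 M [-0.01  0.11  0.01]
12.05 [0.5019 0.0308 0.0414] [7.629e-01 6.465e-01 4.000e-04 4.000e-04] [-0.12  1.22 -0.73]
```

View pics/p3.png

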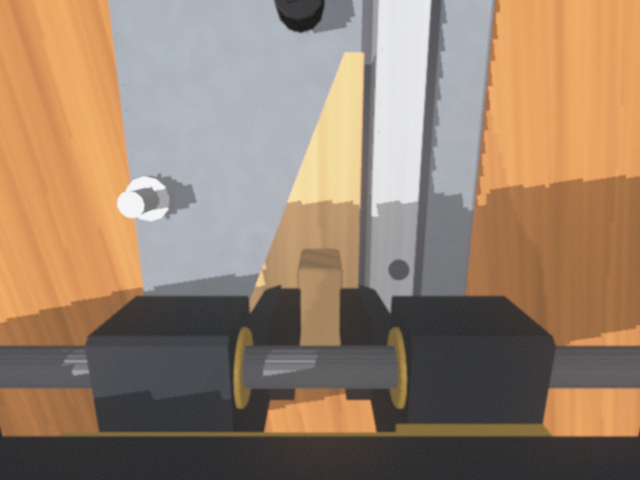

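{"op": "drive_tool", "data": {
  "series": [
    [[0,0,-2,0,5],[0,0,-1.5,0,5],[0,0,-1,0,5],[0,0,0,0,5]]
  ]
}}

```text
clock: 12.5
tool_pos: [0.5012, 0.0313, 0.0363]
eef_rot: [0.763, 0.647, 0.0, 0.0]
contact_force: [-0.2, 0.4, -1.9]
opening: 0.175
```

{"op": "drive_tool", "data": {
  "series": [
    [[0,0,-1,0,5],[0,0,-0.7,0,5],[0,0,0,0,5]]
  ]
}}

```text
clock: 12.8
tool_pos: [0.5016, 0.031, 0.0348]
eef_rot: [0.763, 0.647, 0.0, 0.0]
contact_force: [1.0, -1.2, 0.9]
opening: 0.178
```

```bash
python3 -c "
from h import *
st()"; python3 look.py p4
```

```text
t 12.8 tcpP [ -11.51 -133.61] z 34.8 yawrel 0.02 F plate [ 1.2 -1.1] 0.9 op 15.7 M [-0.16  0.02  0.01]
12.8 [0.5016 0.031  0.0348] [7.627e-01 6.467e-01 2.000e-04 3.000e-04] [ 0.99 -1.24  0.87]
```

View pics/p4.png

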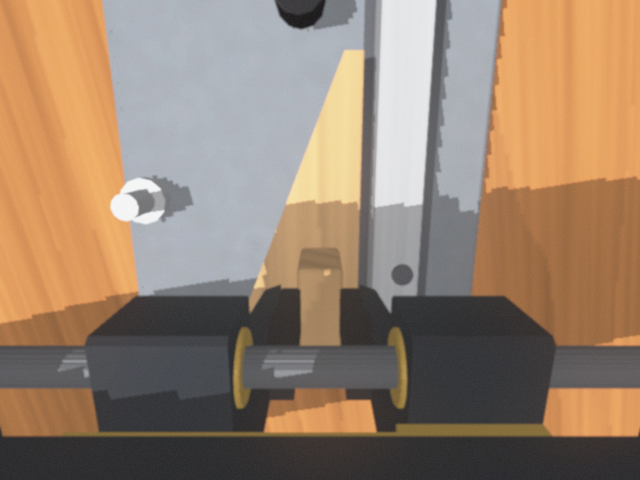

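{"op": "drive_tool", "data": {
  "series": [
    [[0,0,-0.6,0,5],[0,0,0,0,5],[1.3,-0.2,0,0,5],[1.3,-0.2,0,0,5],[1,-0.2,0,0,5],[0,0,0,0,5]]
  ]
}}

```text
clock: 13.45
tool_pos: [0.5019, 0.0309, 0.0347]
eef_rot: [0.763, 0.647, -0.002, -0.002]
contact_force: [-5.8, 0.0, 12.8]
opening: 0.181
```

```bash
python3 -c "
from h import *
st()"; python3 look.py p5; python3 -c "
import cv2
im=cv2.imread('pics/p5.png');cv2.imwrite('pics/p5z.png',cv2.resize(im[20:300,240:460],None,fx=2.1,fy=2.1,interpolation=2))"
```

```text
t 13.45 tcpP [ -11.13 -133.66] z 34.7 yawrel 0.04 F plate [-5.7 -0.9] 12.8 op 15.9 M [0.01 1.28 0.  ]
13.45 [0.5019 0.0309 0.0347] [ 0.7626  0.6469 -0.0017 -0.0019] [-5.79  0.02 12.79]
```

View pics/p5z.png

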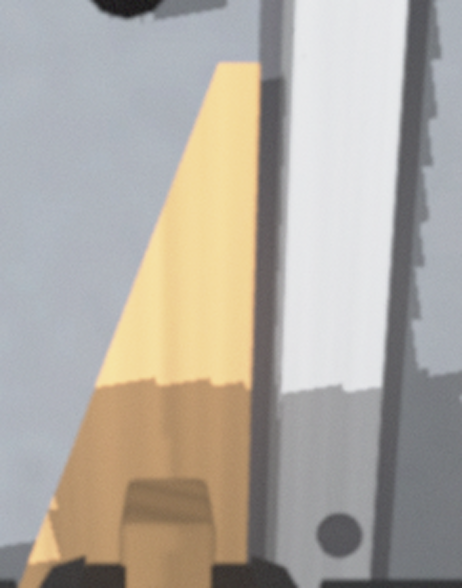

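{"op": "drive_tool", "data": {
  "series": [
    [[0,0,0.5,0,5],[0,0,0.5,0,5],[0,0,0,0,5]]
  ]
}}

```text
clock: 13.8
tool_pos: [0.5049, 0.0308, 0.035]
eef_rot: [0.763, 0.647, 0.0, 0.0]
contact_force: [0.5, -0.2, -0.7]
opening: 0.174
```

```bash
python3 -c "
from h import *
st()"
```

```text
t 13.8 tcpP [  -8.16 -133.28] z 35.0 yawrel 0.05 F plate [ 0.6 -0.1] -0.7 op 15.3 M [-0.08  0.11  0.03]
```

{"op": "drive_tool", "data": {
  "series": [
    [[0.7,-0.1,0,0,5],[0.7,-0.1,0,0,5],[0.7,-0.1,0,0,5],[0,0,0,0,5]]
  ]
}}

```text
clock: 14.2
tool_pos: [0.5073, 0.0303, 0.035]
eef_rot: [0.763, 0.647, 0.0, 0.0]
contact_force: [-0.5, 0.8, -0.7]
opening: 0.174
```

```bash
python3 -c "
from h import *
st()"; python3 look.py p6; python3 -c "
import cv2
im=cv2.imread('pics/p6.png');cv2.imwrite('pics/p6z.png',cv2.resize(im[20:300,240:460],None,fx=2.1,fy=2.1,interpolation=2))"
```

```text
t 14.2 tcpP [  -5.8  -133.34] z 35.0 yawrel 0.03 F plate [-0.6  0.7] -0.7 op 15.3 M [-0.05  0.09  0.02]
14.2 [0.5073 0.0303 0.035 ] [7.626e-01 6.468e-01 2.000e-04 1.000e-04] [-0.48  0.84 -0.71]
```

View pics/p6z.png

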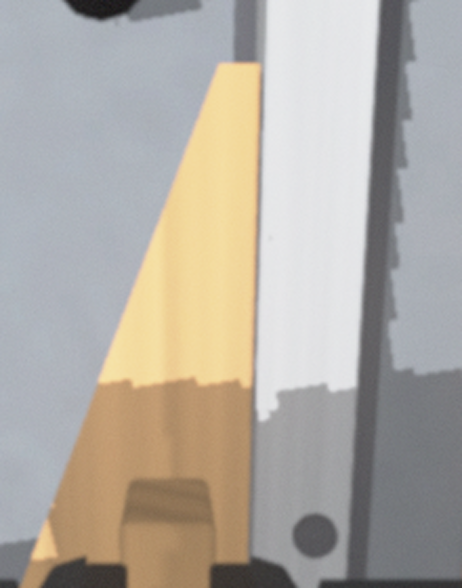

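{"op": "drive_tool", "data": {
  "series": [
    [[0.6,-0.1,0,0,5],[0.6,-0.1,0,0,5],[0,0,0,0,5]]
  ]
}}

```text
clock: 14.55
tool_pos: [0.5081, 0.0301, 0.035]
eef_rot: [0.763, 0.647, -0.0, -0.0]
contact_force: [-0.8, 0.5, -0.9]
opening: 0.171
```

```bash
python3 -c "
from h import *
st()"
```

```text
t 14.55 tcpP [  -4.91 -133.47] z 35.0 yawrel 0.03 F plate [-0.9  0.4] -0.9 op 15.1 M [-0.06  0.09 -0.01]
```

{"op": "drive_tool", "data": {
  "series": [
    [[0.6,-0.1,0,0,5],[0.6,-0.1,0,0,5],[0,0,0,0,5]]
  ]
}}

```text
clock: 14.85
tool_pos: [0.5085, 0.03, 0.035]
eef_rot: [0.763, 0.647, -0.001, -0.001]
contact_force: [-2.0, 1.1, 1.1]
opening: 0.176
```

```bash
python3 -c "
from h import *
st()"; python3 look.py p7; python3 -c "
import cv2
im=cv2.imread('pics/p7.png');cv2.imwrite('pics/p7z.png',cv2.resize(im[20:300,240:460],None,fx=2.1,fy=2.1,interpolation=2))"
```

```text
t 14.85 tcpP [  -4.56 -133.47] z 35.0 yawrel 0.04 F plate [-2.1  0.7] 1.1 op 15.5 M [-0.01  0.57  0.03]
14.85 [0.5085 0.03   0.035 ] [ 7.626e-01  6.469e-01 -6.000e-04 -6.000e-04] [-1.97  1.08  1.12]
```

View pics/p7z.png

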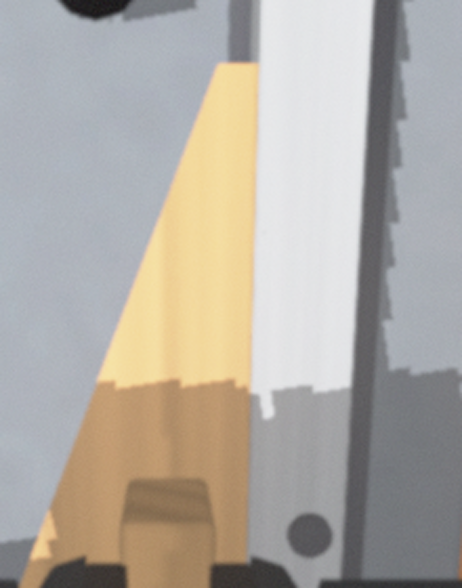

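{"op": "drive_tool", "data": {
  "series": [
    [[0,0,-0.3,0,5],[0,0,0,0,5],[0,0,0,0,20],[0,0,0,0,28],[0,0,0,0,28],[0,0,1.3,0,28],[0,0,0,0,28]]
  ]
}}

```text
clock: 15.6
tool_pos: [0.5101, 0.0299, 0.0362]
eef_rot: [0.763, 0.647, 0.001, 0.0]
contact_force: [0.0, -0.2, -0.6]
opening: 0.313
```

```bash
python3 -c "
from h import *
st()"; python3 look.py p8
```

```text
t 15.6 tcpP [  -2.93 -133.34] z 36.2 yawrel 0.03 F plate [ 0.1 -0.2] -0.6 op 27.6 M [-0.05  0.08 -0.02]
15.6 [0.5101 0.0299 0.0362] [7.627e-01 6.468e-01 5.000e-04 5.000e-04] [ 0.02 -0.22 -0.56]
```

View pics/p8.png

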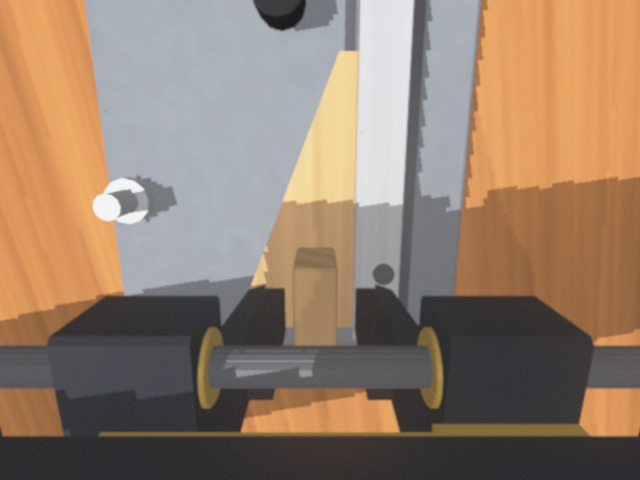

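{"op": "drive_tool", "data": {
  "series": [
    [[-1.4,0.2,0,0,28],[0,0,0,0,20],[0,0,0,0,5],[0,0,0,0,5],[0,0,0,0,5],[0,0,0,0,5],[0,0,0,0,5]]
  ],
  "force": 40
}}

```text
clock: 16.35
tool_pos: [0.5082, 0.0302, 0.0365]
eef_rot: [0.763, 0.647, 0.0, 0.0]
contact_force: [-1.1, -0.2, 5.9]
opening: 0.056
```

```bash
python3 -c "
from h import *
st()"
```

```text
t 16.35 tcpP [  -4.88 -133.36] z 36.5 yawrel 0.03 F plate [-1.1 -0.3] 5.9 op 4.9 M [-0.08  0.23 -0.03]
```

```bash
python3 look.py p9 rib_top
python3 - <<'E'
from plant import cams
import cv2
im=cams.snapshot("scene");cv2.imwrite("pics/s9.png",cv2.resize(im[180:380,260:500],None,fx=3,fy=3,interpolation=2))
E
```

```text
16.35 [0.5082 0.0302 0.0365] [7.627e-01 6.468e-01 3.000e-04 2.000e-04] [-1.13 -0.16  5.87]
rib_top [319.  313.8] 0.94 [0.5067 0.0227 0.052 ]
```

View pics/p9.png

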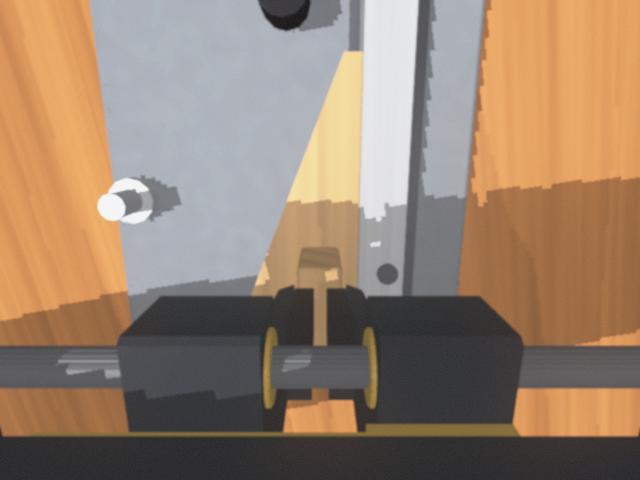

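View pics/s9.png

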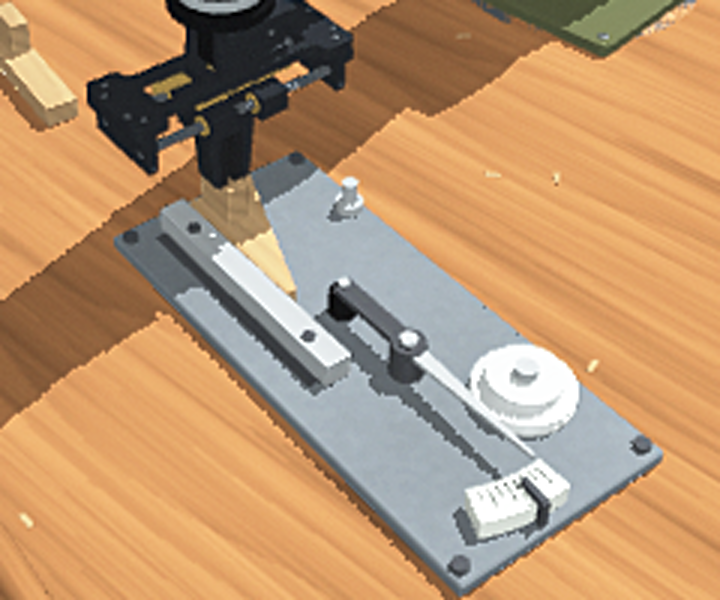

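Run:
```python
import cv2
im=cv2.imread("pics/w3.png");cv2.imwrite("pics/w3y.png",cv2.resize(im[205:305,240:370],None,fx=6,fy=6,interpolation=2))
```

```text
(no output)
```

View pics/w3y.png

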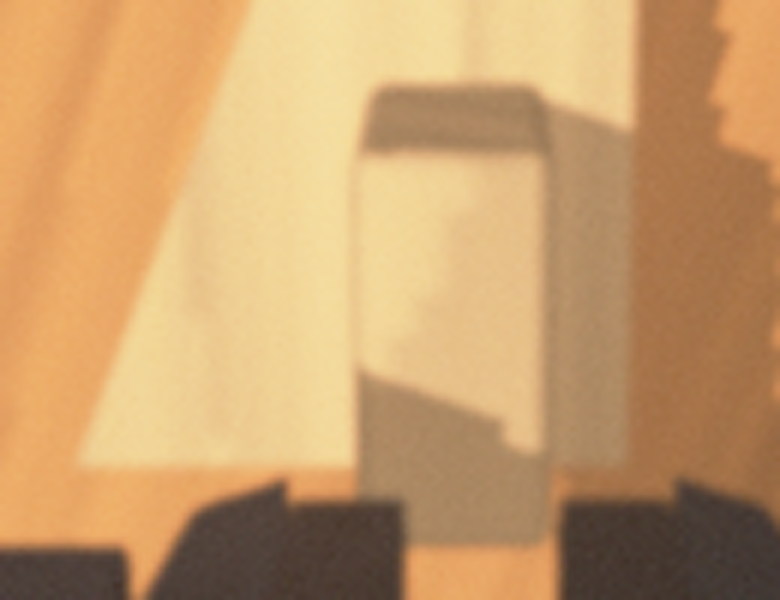

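Run:
```python
from fitw import *
import json
m=json.load(open("pics/w3.json"))
S=lambda a,b:(240+a/6,205+b/6)
body=[((-22,40,20),S(78,465)),((-22,-18,20),S(632,465)),((103,-18,20),(347,69)),((103,-10,20),(330,70))]
p,e=fit(m,body,[.59,-.29,1.93]);print(p,e.round(1))
def W(M):
    M=np.array(M)/1000;c,s=np.cos(p[2]),np.sin(p[2]);return np.c_[p[0]+c*M[:,0]-s*M[:,1],p[1]+s*M[:,0]+c*M[:,1],M[:,2]]
print("pred base front",proj(m,W([(19,9,20),(19,-9,20)])),"obs",S(370,85),S(545,85))
print("pred top front",proj(m,W([(19,9,52),(19,-9,52)])),"obs",S(358,150),S(546,150))
print("pred top rear",proj(m,W([(-19,9,52),(-19,-9,52)])),"obs",S(358,543),S(546,543))
def res(v):
    zt,xf,xr,w,yo,xb=v
    P=[(xf,yo+w,zt),(xf,yo-w,zt),(xr,yo+w,zt),(xr,yo-w,zt)]
    return (proj(m,W(P))-np.array([S(358,150),S(546,150),S(358,543),S(546,543)])).ravel()
for zt in(30,35,40,45,52):
    s=least_squares(lambda u:res([zt,*u,0]),[19,-19,9,0]);print(zt,s.x.round(1),s.cost.round(2))
s=least_squares(lambda u:(proj(m,W([(u[0],u[1],20),(u[0],u[2],20)]))-np.array([S(370,85),S(545,85)])).ravel(),[19,9,-9]);print("base",s.x)
```

```text
[ 0.59454148 -0.29679891  1.94199978] [[-0.   1.9]
 [-0.3  0.8]
 [-0.7 -0.4]
 [ 1.7 -1.2]]
pred base front [[300.63345513 219.86167526]
 [330.49578051 219.50803259]] obs (301.6666666666667, 219.16666666666666) (330.8333333333333, 219.16666666666666)
pred top front [[297.98920641 231.89282952]
 [332.32372785 231.48559959]] obs (299.6666666666667, 230.0) (331.0, 230.0)
pred top rear [[299.76214324 299.32453373]
 [332.53732013 298.932442  ]] obs (299.6666666666667, 295.5) (331.0, 295.5)
30 [ 14.9 -25.9   9.3   0.4] 0.8
35 [ 16.  -23.8   9.1   0.3] 0.8
40 [ 17.2 -21.8   8.9   0.3] 0.8
45 [ 18.3 -19.7   8.7   0.2] 0.8
52 [ 19.9 -16.9   8.4   0.1] 0.8
base [19.31275785  8.36875169 -9.20351412]
```

Run:
```python
from h import *
m=cams.camera_model("scene");s=sensors.get_state();P=s["tool_pos"]
for dz in(0,.01,.02,.03): 
    q=proj(m,[P+[0,0,dz]])[0];print(dz,q,((q-[260,180])*3).round())
print(r.grip_depth,[a for a in dir(r) if a[0]!='_'])
```

```text
0 [334.70488873 247.72695018] [224. 203.]
0.01 [334.62882329 244.39055236] [224. 193.]
0.02 [334.5519106  241.01699206] [224. 183.]
0.03 [334.47413642 237.60564488] [223. 173.]
-0.0187 ['Unreachable', 'finish_job', 'grip_depth']
```

{"op": "drive_tool", "data": {
  "series": [
    [[0,0,1,0,35],[0,0,0,0,35],[0,0,0,0,35],[0,0,0,0,35],[0,0,-6,0,35],[0,0,-5,0,35],[0,0,-4,0,35],[0,0,0,0,35]]
  ]
}}

```text
clock: 17.3
tool_pos: [0.5074, 0.0301, 0.0213]
eef_rot: [0.763, 0.647, -0.001, -0.0]
contact_force: [-0.8, -0.4, -0.8]
opening: 0.395
```

```bash
python3 -c "
from h import *
st()"; python3 look.py q1 rib_top
python3 - <<'E'
from plant import cams
import cv2
im=cams.snapshot("scene");cv2.imwrite("pics/q1s.png",cv2.resize(im[190:290,280:400],None,fx=6,fy=6,interpolation=2))
E
```

```text
t 17.3 tcpP [  -5.58 -133.56] z 21.3 yawrel 0.03 F plate [-0.8 -0.5] -0.8 op 34.8 M [-0.1   0.03  0.  ]
17.3 [0.5074 0.0301 0.0213] [ 7.627e-01  6.468e-01 -5.000e-04 -4.000e-04] [-0.84 -0.4  -0.76]
rib_top [322.2 329.5] 0.93 [0.5073 0.0227 0.052 ]
```

View pics/q1.png

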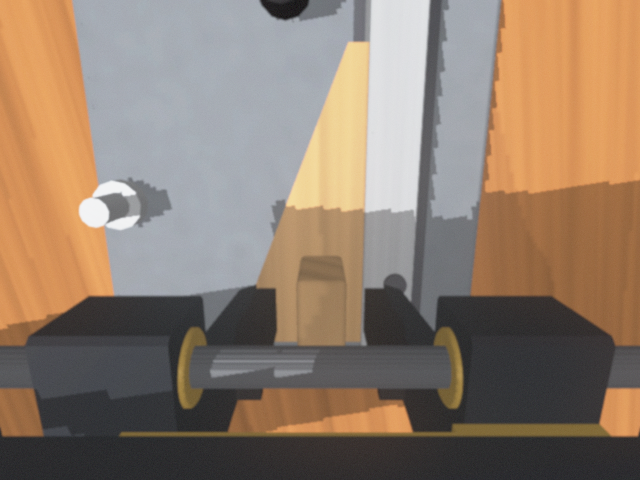

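View pics/q1s.png

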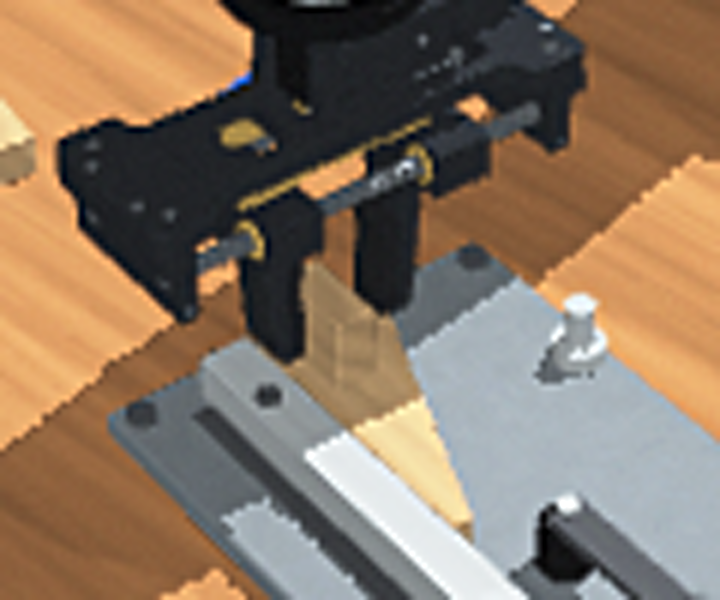

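{"op": "drive_tool", "data": {
  "series": [
    [[0.4,0,0,0,24],[0,0,0,0,15],[0,0,0,0,10],[0,0,0,0,10],[0,0,0,0,10],[0,0,0,0,10]]
  ],
  "force": 30
}}

```text
clock: 18.05
tool_pos: [0.5083, 0.0301, 0.0222]
eef_rot: [0.763, 0.647, 0.0, 0.0]
contact_force: [-0.8, -0.6, 0.9]
opening: 0.199
```

```bash
python3 -c "
from h import *
st()"
```

```text
t 18.05 tcpP [  -4.7  -133.35] z 22.2 yawrel 0.04 F plate [-0.7 -0.7] 0.9 op 17.5 M [-0.04  0.1  -0.02]
```

{"op": "drive_tool", "data": {
  "series": [
    [[1.8,8,0,0,10],[1.4,8.1,0,0,10],[1.3,8.1,0,0,10],[1.3,8.1,0,0,10],[1.3,8.1,0,0,10],[0,0,0,0,10]]
  ]
}}

```text
clock: 18.65
tool_pos: [0.5154, 0.0727, 0.0221]
eef_rot: [0.762, 0.648, 0.0, -0.0]
contact_force: [-2.5, -0.6, 3.7]
opening: 0.201
```

```bash
python3 -c "
from h import *
st()"; python3 look.py q2 roller
```

```text
t 18.65 tcpP [ -4.66 -90.22] z 22.1 yawrel 0.15 F plate [-2.4 -1. ] 3.7 op 17.7 M [-0.22  0.41 -0.09]
18.65 [0.5154 0.0727 0.0221] [ 7.620e-01  6.476e-01  3.000e-04 -4.000e-04] [-2.51 -0.64  3.68]
roller [282.3  98.9] 0.79 [0.5134 0.1558 0.0235]
```

View pics/q2.png

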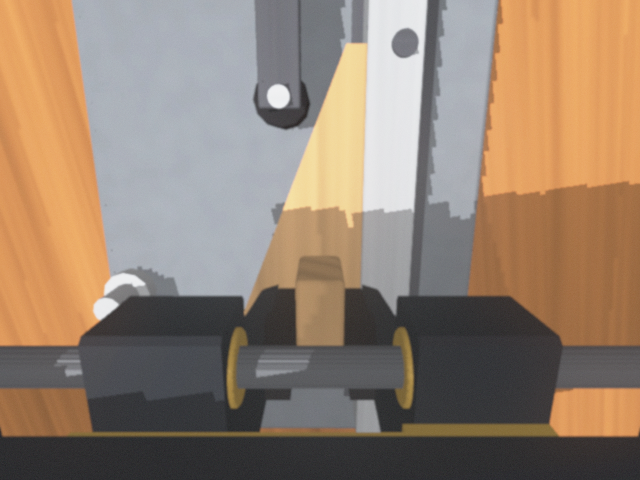

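{"op": "drive_tool", "data": {
  "series": [
    [[0.4,2,0.1,0,10],[0.3,2,0,0,10],[0.3,2,0,0,10],[0.3,2,0,0,10],[0,0,0,0,10]]
  ],
  "force": 40
}}

```text
clock: 19.25
tool_pos: [0.5162, 0.0774, 0.0221]
eef_rot: [0.763, 0.646, -0.001, 0.0]
contact_force: [-2.9, -3.6, 5.2]
opening: 0.2
```

```bash
python3 -c "
from h import *
st()"
```

```text
t 19.25 tcpP [ -4.67 -85.47] z 22.1 yawrel -0.02 F plate [-2.3 -4. ] 5.2 op 17.6 M [-0.84  0.54 -0.04]
```

{"op": "drive_tool", "data": {
  "series": [
    [[0.3,2,0,0,10],[0.3,2,0,0,10],[0,0,0,0,10]]
  ]
}}

```text
clock: 19.55
tool_pos: [0.5169, 0.0814, 0.0221]
eef_rot: [0.763, 0.646, -0.001, 0.0]
contact_force: [-3.4, -3.9, 4.9]
opening: 0.203
```

```bash
python3 -c "
from h import *
st()"; python3 look.py q3
```

```text
t 19.55 tcpP [ -4.69 -81.41] z 22.1 yawrel -0.03 F plate [-2.7 -4.4] 4.9 op 17.9 M [-0.86  0.52  0.04]
19.55 [0.5169 0.0814 0.0221] [ 7.630e-01  6.464e-01 -8.000e-04  3.000e-04] [-3.38 -3.92  4.92]
```

View pics/q3.png

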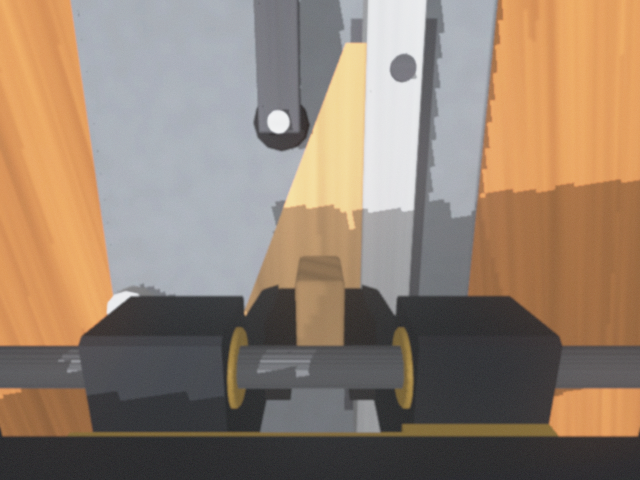

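{"op": "drive_tool", "data": {
  "series": [
    [[0.3,1.5,0.1,0,10],[0.3,1.5,0,0,10],[0.2,1.5,0,0,10],[0.2,1.5,0,0,10],[0,0,0,0,10]]
  ]
}}

```text
clock: 20.1
tool_pos: [0.5177, 0.0861, 0.0222]
eef_rot: [0.763, 0.646, -0.001, 0.001]
contact_force: [-3.7, -8.2, 4.0]
opening: 0.201
```

```bash
python3 -c "
from h import *
st()"
```

```text
t 20.1 tcpP [ -4.66 -76.6 ] z 22.2 yawrel -0.08 F plate [-2.3 -8.7] 4.0 op 17.7 M [-1.6   0.61  0.07]
```

{"op": "drive_tool", "data": {
  "series": [
    [[0.2,1.5,0,0,10],[0.2,1.5,0,0,10],[0,0,0,0,10]]
  ]
}}

```text
clock: 20.4
tool_pos: [0.5176, 0.0863, 0.0222]
eef_rot: [0.764, 0.645, -0.003, 0.002]
contact_force: [-4.5, -12.0, 5.8]
opening: 0.2
```

```bash
python3 -c "
from h import *
st()"; python3 look.py q4
python3 - <<'E'
from plant import cams
import cv2
im=cams.snapshot("scene");cv2.imwrite("pics/q4s.png",cv2.resize(im[240:370,340:480],None,fx=4.5,fy=4.5,interpolation=2))
E
```

```text
t 20.4 tcpP [ -4.72 -76.42] z 22.2 yawrel -0.2 F plate [ -2.5 -12.6] 5.8 op 17.6 M [-2.56  0.69  0.1 ]
20.4 [0.5176 0.0863 0.0222] [ 0.764   0.6452 -0.0027  0.0017] [ -4.52 -12.03   5.83]
```

View pics/q4s.png

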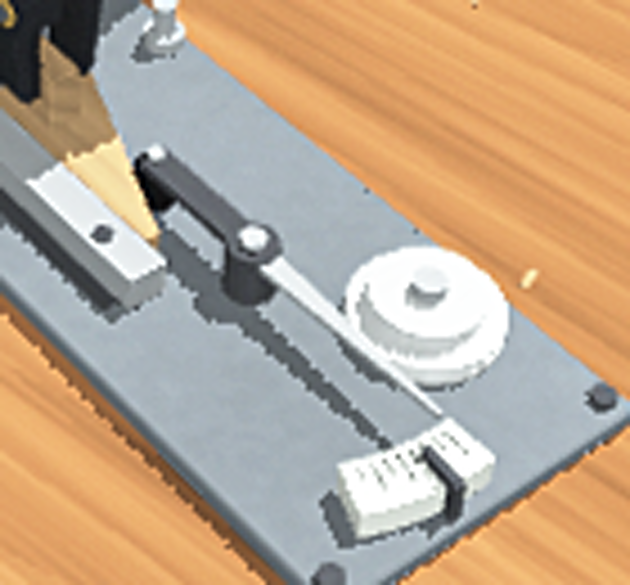

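View pics/q4.png

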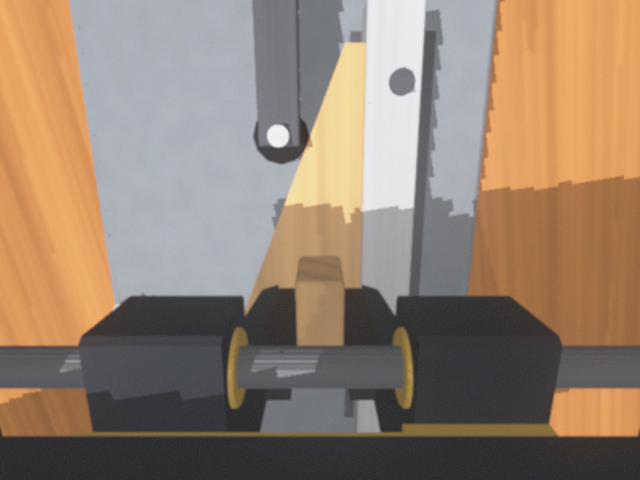

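{"op": "drive_tool", "data": {
  "series": [
    [[0.2,1,0.2,0,10],[0.2,1,0,0,10],[0,0,0,0,10]]
  ]
}}

```text
clock: 20.8
tool_pos: [0.5178, 0.0872, 0.0224]
eef_rot: [0.764, 0.645, -0.003, 0.002]
contact_force: [-3.7, -14.3, 6.8]
opening: 0.199
```

```bash
python3 -c "
from h import *
st()"
```

```text
t 20.8 tcpP [ -4.74 -75.54] z 22.4 yawrel -0.25 F plate [ -1.3 -14.7] 6.8 op 17.5 M [-3.01  0.78  0.16]
```

{"op": "drive_tool", "data": {
  "series": [
    [[0.2,1,0,0,10],[0.2,1,0,0,10],[0,0,0,0,10]]
  ]
}}

```text
clock: 21.1
tool_pos: [0.518, 0.0888, 0.0224]
eef_rot: [0.764, 0.645, -0.004, 0.002]
contact_force: [-4.3, -15.2, 6.4]
opening: 0.195
```

```bash
python3 -c "
from h import *
st()"
```

```text
t 21.1 tcpP [ -4.74 -73.92] z 22.4 yawrel -0.27 F plate [ -1.7 -15.7] 6.4 op 17.2 M [-3.21  0.86  0.13]
```

{"op": "drive_tool", "data": {
  "series": [
    [[0.2,1,0.2,0,10],[0.2,1,0.1,0,10],[0.1,1,0,0,10],[0.2,1,0,0,10],[0,0,0,0,10]]
  ]
}}

```text
clock: 21.6
tool_pos: [0.5187, 0.0925, 0.0226]
eef_rot: [0.764, 0.645, -0.004, 0.002]
contact_force: [-4.1, -14.7, 5.7]
opening: 0.197
```

```bash
python3 -c "
from h import *
st()"; python3 look.py q5
```

```text
t 21.6 tcpP [ -4.74 -70.14] z 22.6 yawrel -0.27 F plate [ -1.7 -15.2] 5.7 op 17.4 M [-3.29  0.88  0.1 ]
21.6 [0.5187 0.0925 0.0226] [ 0.7644  0.6448 -0.0037  0.0022] [ -4.11 -14.68   5.72]
```

View pics/q5.png

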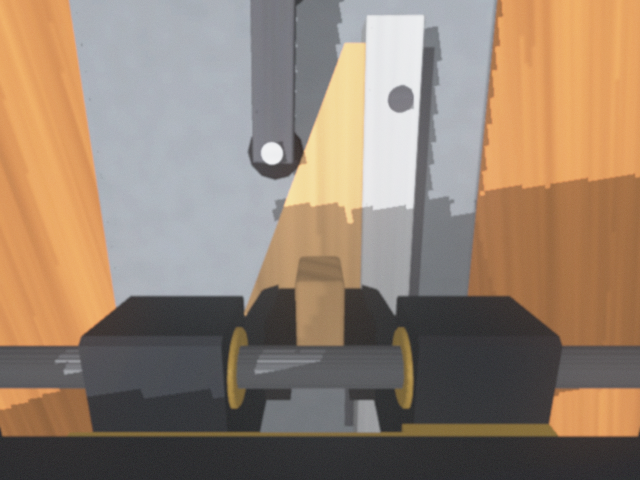

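{"op": "drive_tool", "data": {
  "series": [
    [[0.2,1,0.1,0,10],[0.2,1,0,0,10],[0.1,1,0.1,0,10],[0.2,1,0,0,10],[0.2,1,0,0,10],[0.1,1,0,0,10],[0,0,0,0,10]]
  ]
}}

```text
clock: 22.35
tool_pos: [0.5196, 0.0979, 0.0228]
eef_rot: [0.764, 0.645, -0.004, 0.002]
contact_force: [-4.2, -16.7, 6.5]
opening: 0.196
```

```bash
python3 -c "
from h import *
st()"
```

```text
t 22.35 tcpP [ -4.74 -64.64] z 22.8 yawrel -0.29 F plate [ -1.4 -17.2] 6.5 op 17.3 M [-3.55  0.85  0.15]
```

{"op": "drive_tool", "data": {
  "series": [
    [[0.2,1,0,0,10],[0.2,1,0,0,10],[0.1,1,0,0,10],[0,0,0,0,10]]
  ]
}}

```text
clock: 22.75
tool_pos: [0.52, 0.1006, 0.0228]
eef_rot: [0.765, 0.645, -0.004, 0.002]
contact_force: [-5.0, -17.2, 5.7]
opening: 0.198
```

```bash
python3 -c "
from h import *
st()"; python3 look.py q6
python3 - <<'E'
from plant import cams
import cv2
im=cams.snapshot("scene");cv2.imwrite("pics/q6s.png",cv2.resize(im[310:370,400:470],None,fx=9,fy=9,interpolation=2))
im=cams.snapshot("top");cv2.imwrite("pics/q6t.png",cv2.resize(im[180:290,170:340],None,fx=4.6,fy=4.6,interpolation=2))
E
```

```text
t 22.75 tcpP [ -4.73 -61.97] z 22.8 yawrel -0.31 F plate [ -2.1 -17.8] 5.7 op 17.4 M [-3.64  0.91  0.18]
22.75 [0.52   0.1006 0.0228] [ 0.7646  0.6445 -0.0042  0.0025] [ -5.02 -17.23   5.67]
```

View pics/q6s.png

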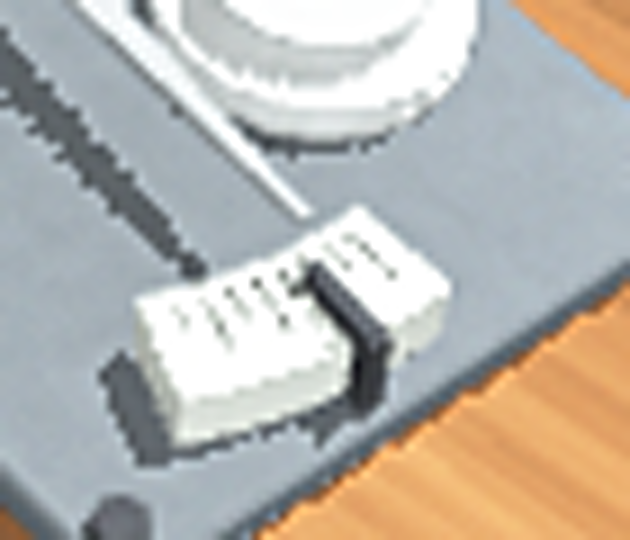

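View pics/q6t.png

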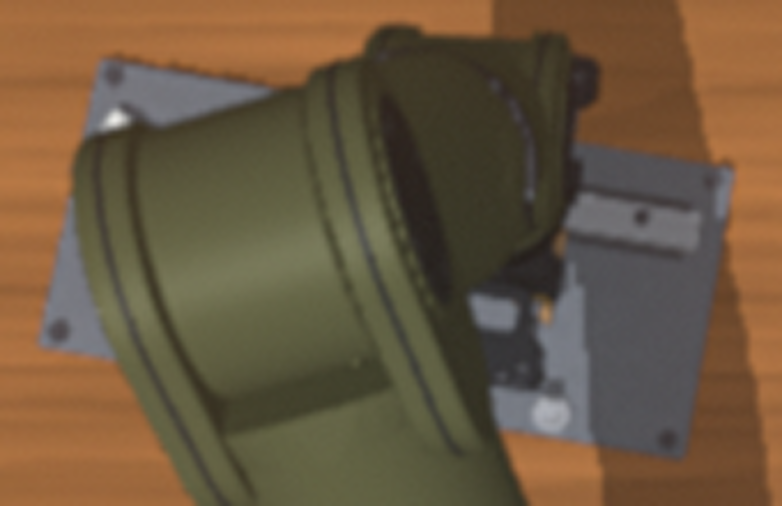

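Run:
```python
from h import *
im=cv2.imread("pics/scene0.png");cv2.imwrite("pics/r0s.png",cv2.resize(im[310:370,400:470],None,fx=9,fy=9,interpolation=2))
m=cams.camera_model("scene")
for z in(.03,.036):
    for d in(0,.1,.12,.1236,.15):
        # predicted pixel of tip at 120mm & tab inner at 128
        a=np.array([-20.5+120*np.sin(d),60+120*np.cos(d)]);b=np.array([-20.5+128*np.sin(d),60+128*np.cos(d)])
        pa=proj(m,[[*fromP(*a),z]])[0];pb=proj(m,[[*fromP(*b),z]])[0]
        print(z,d,((pa-[400,310])*9).round(),((pb-[400,310])*9).round())
```

```text
0.03 0 [331. 209.] [357. 233.]
0.03 0.1 [287. 234.] [311. 260.]
0.03 0.12 [278. 238.] [301. 265.]
0.03 0.1236 [277. 239.] [300. 265.]
0.03 0.15 [264. 245.] [286. 272.]
0.036 0 [334. 191.] [361. 215.]
0.036 0.1 [290. 215.] [314. 241.]
0.036 0.12 [281. 220.] [305. 246.]
0.036 0.1236 [279. 221.] [303. 247.]
0.036 0.15 [267. 226.] [289. 253.]
```

View pics/r0s.png

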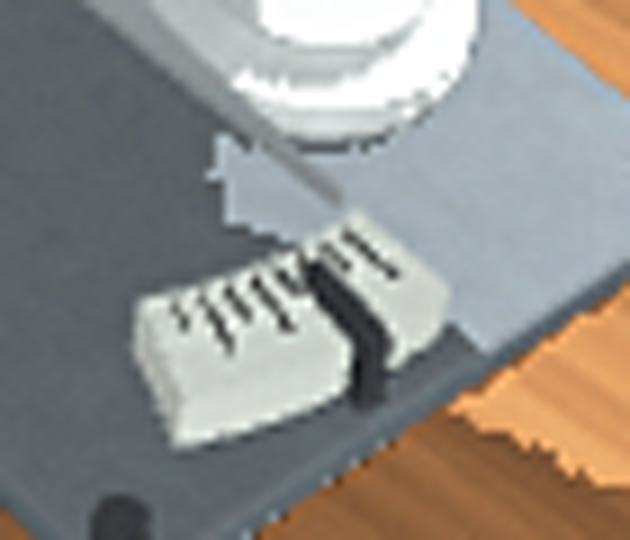

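{"op": "drive_tool", "data": {
  "series": [
    [[0.2,1,0.1,0,10],[0.2,1,0,0,10],[0.1,1,0,0,10],[0.2,1,0,0,10],[0,0,0,0,10]]
  ]
}}

```text
clock: 23.4
tool_pos: [0.5206, 0.1042, 0.0229]
eef_rot: [0.765, 0.644, -0.004, 0.003]
contact_force: [-4.1, -17.2, 6.5]
opening: 0.2
```

```bash
python3 -c "
from h import *
st()"
```

```text
t 23.4 tcpP [ -4.73 -58.29] z 22.9 yawrel -0.32 F plate [ -1.2 -17.6] 6.5 op 17.6 M [-3.76  0.88  0.16]
```

{"op": "drive_tool", "data": {
  "series": [
    [[0.2,1,0,0,10],[0.1,1,0,0,10],[0,0,0,0,10]]
  ]
}}

```text
clock: 23.7
tool_pos: [0.5209, 0.1059, 0.0229]
eef_rot: [0.765, 0.644, -0.005, 0.003]
contact_force: [-4.3, -18.2, 6.7]
opening: 0.199
```

```bash
python3 -c "
from h import *
st()"; python3 look.py q7
python3 - <<'E'
from plant import cams
import cv2
im=cams.snapshot("scene");cv2.imwrite("pics/q7s.png",cv2.resize(im[310:370,400:470],None,fx=9,fy=9,interpolation=2))
E
```

```text
t 23.7 tcpP [ -4.7  -56.52] z 22.9 yawrel -0.33 F plate [ -1.3 -18.7] 6.7 op 17.5 M [-3.82  0.9   0.19]
23.7 [0.5209 0.1059 0.0229] [ 0.7647  0.6444 -0.0045  0.0027] [ -4.33 -18.22   6.74]
```

View pics/q7s.png

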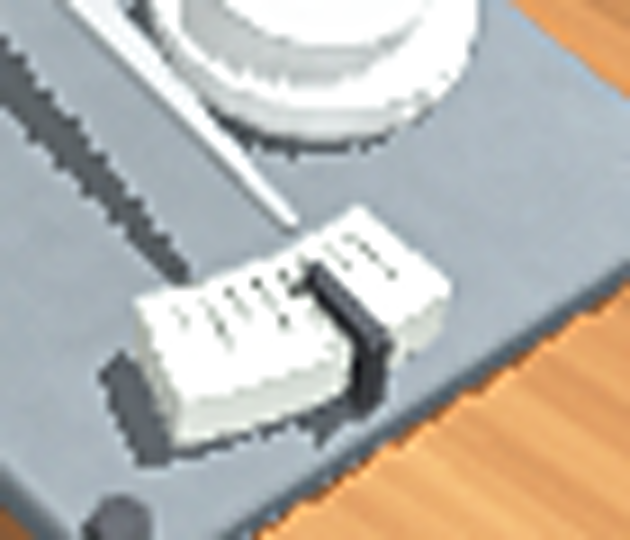

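View pics/q7.png

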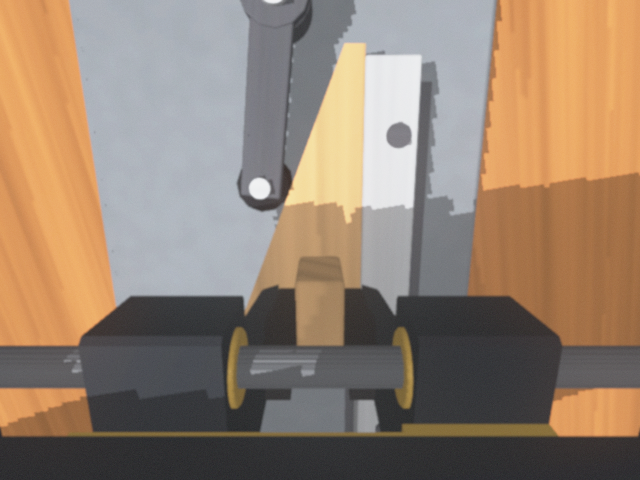

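{"op": "drive_tool", "data": {
  "series": [
    [[0.2,1,0,0,10],[0.1,0.8,0,0,10],[0,0,0,0,10],[0,0,0,0,10]]
  ]
}}

```text
clock: 24.2
tool_pos: [0.5212, 0.1076, 0.0229]
eef_rot: [0.765, 0.644, -0.005, 0.003]
contact_force: [-4.3, -18.6, 7.2]
opening: 0.199
```

```bash
python3 -c "
from h import *
st()"
python3 - <<'E'
from plant import cams
import cv2
im=cams.snapshot("scene");cv2.imwrite("pics/q8s.png",cv2.resize(im[310:370,400:470],None,fx=9,fy=9,interpolation=2))
E
```

```text
t 24.2 tcpP [ -4.71 -54.89] z 22.9 yawrel -0.34 F plate [ -1.2 -19. ] 7.2 op 17.5 M [-3.83  0.94  0.19]
```

View pics/q8s.png

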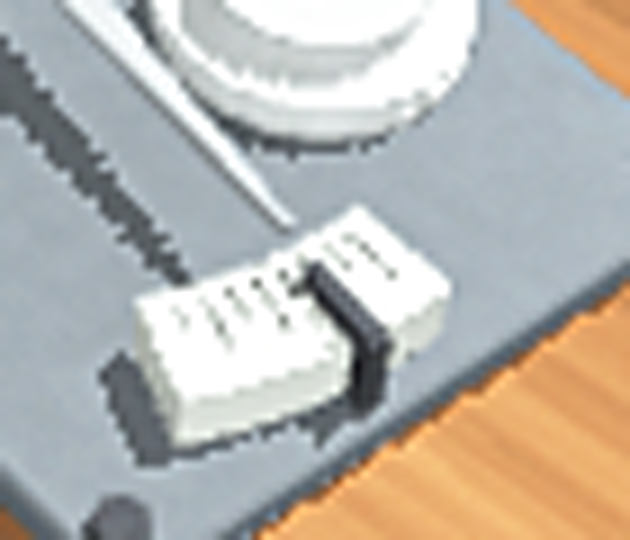

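{"op": "drive_tool", "data": {
  "series": [
    [[-0.3,-2,0,0,10],[-0.3,-2,0.1,0,10],[-0.3,-2,0,0,10],[0,0,0,0,10]]
  ]
}}

```text
clock: 24.65
tool_pos: [0.5212, 0.1076, 0.0229]
eef_rot: [0.763, 0.646, -0.002, 0.001]
contact_force: [-3.1, -7.2, 4.2]
opening: 0.201
```

```bash
python3 -c "
from h import *
st()"
```

```text
t 24.65 tcpP [ -4.69 -54.8 ] z 22.9 yawrel -0.08 F plate [-1.9 -7.7] 4.2 op 17.7 M [-1.78  0.61  0.03]
```

{"op": "drive_tool", "data": {
  "series": [
    [[-0.5,-3,0,0,10],[0,0,0,0,10],[0,0,0,0,25],[0,0,0,0,40],[0,0,0,0,40],[0,0,5,0,40],[0,0,15,0,40],[0,0,30,0,40],[0,0,40,0,40],[0,20,40,0,40]]
  ]
}}

```text
clock: 25.65
tool_pos: [0.5216, 0.1243, 0.1549]
eef_rot: [0.764, 0.645, -0.001, 0.001]
contact_force: [0.6, 0.2, 0.1]
opening: 0.454
```

{"op": "drive_tool", "data": {
  "series": [
    [[0,36,30,0,40],[0,36,30,0,40],[0,0,40,0,40],[0,0,0,0,40],[0,0,0,0,40]]
  ]
}}

```text
clock: 26.15
tool_pos: [0.5219, 0.1995, 0.2541]
eef_rot: [0.763, 0.647, 0.001, 0.0]
contact_force: [-0.3, 0.6, -0.4]
opening: 0.455
```

```bash
python3 look.py v1 roller pointer_tip tensioner wedge
python3 - <<'E'
import cv2
im=cv2.imread("pics/v1.png");cv2.imwrite("pics/v1z.png",cv2.resize(im[0:80,290:390],None,fx=7.5,fy=7.5,interpolation=2))
E
```

```text
26.15 [0.5219 0.1995 0.2541] [7.626e-01 6.469e-01 1.000e-03 3.000e-04] [-0.31  0.56 -0.44]
roller [311.  247.6] 0.83 [0.5058 0.1574 0.0235]
pointer_tip [337.   55.7] 0.92 [0.5607 0.336  0.034 ]
tensioner [318.  181.8] 0.65 [0.5242 0.2235 0.012 ]
wedge [332.1 287.5] 0.89 [0.5202 0.1003 0.    ]
wedge [335.2 237.3] 0.67 [0.5329 0.1586 0.    ]
```

View pics/v1.png

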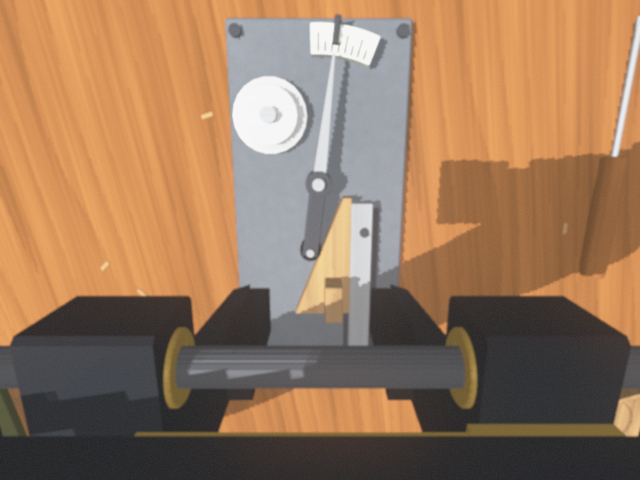

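View pics/v1z.png

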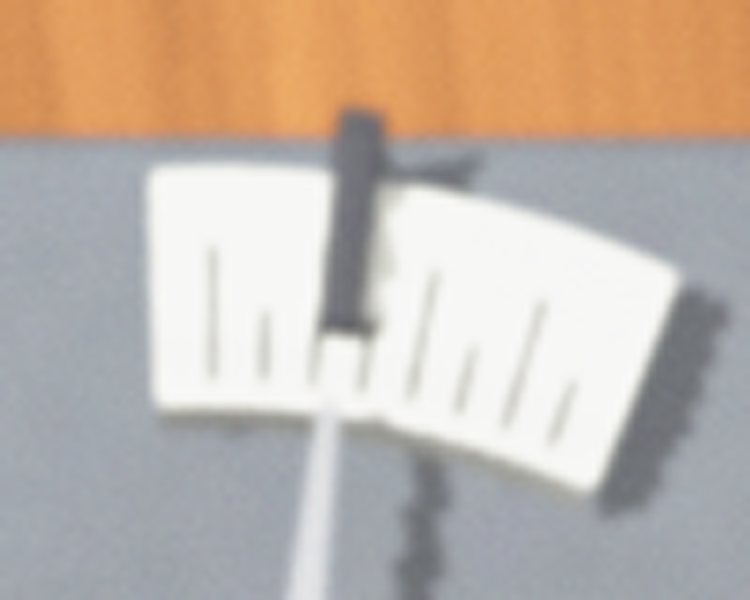

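Run:
```python
from h import *
import json
m=json.load(open("pics/v1.json"))
P=np.array([-20.5,60])
S=lambda a,b:(290+a/7.5,b/7.5)
def ang(px,z):
    d=toP(at_z(m,px,z))-P;return np.hypot(*d).round(1),np.arctan2(*d).round(4)
print("plate corners chk",toP(at_z(m,(228,19.5),.012)),toP(at_z(m,(412,20),.012)))
print("pivot cap",toP(at_z(m,(318.3,184.5),.045)))
for z in(.03,.034,.038):
    print(z,"tip",ang(S(331,398),z),ang(S(330,410),z),"tab in",ang(S(342,328),z),"mid",ang(S(351,220),z),"out",ang(S(361,112),z))
# image-only: line from pivot cap through tip vs tab
```

```text
plate corners chk [-105.99818151  212.59960164] [ 68.51652333 212.38451003]
pivot cap [-20.29418252  60.64401678]
0.03 tip (np.float64(120.9), np.float64(0.1229)) (np.float64(119.5), np.float64(0.1234)) tab in (np.float64(128.8), np.float64(0.1252)) mid (np.float64(140.8), np.float64(0.1213)) out (np.float64(152.7), np.float64(0.1189))
0.034 tip (np.float64(120.0), np.float64(0.1226)) (np.float64(118.7), np.float64(0.1231)) tab in (np.float64(127.9), np.float64(0.1249)) mid (np.float64(139.8), np.float64(0.1211)) out (np.float64(151.5), np.float64(0.1187))
0.038 tip (np.float64(119.2), np.float64(0.1223)) (np.float64(117.9), np.float64(0.1227)) tab in (np.float64(127.0), np.float64(0.1246)) mid (np.float64(138.8), np.float64(0.1208)) out (np.float64(150.4), np.float64(0.1184))
```

Run:
```python
from plant import cams
import cv2
im=cams.snapshot("scene");cv2.imwrite("pics/v2s.png",cv2.resize(im[225:365,290:480],None,fx=4.2,fy=4.2,interpolation=2))
im=cv2.imread("pics/v1.png");cv2.imwrite("pics/v2z.png",cv2.resize(im[180:345,270:400],None,fx=3.6,fy=3.6,interpolation=2))
```

```text
(no output)
```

View pics/v2s.png

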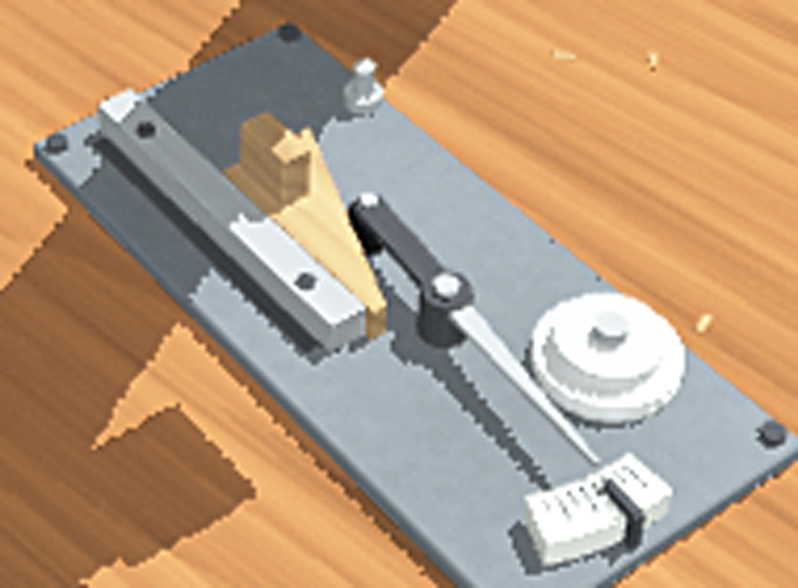

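View pics/v2z.png

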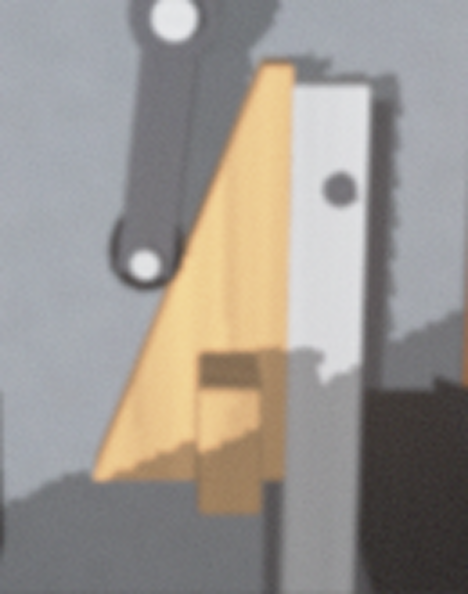

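Both views show the wedge lying flat and snug along the fence. The roller rests on its sloping side, the pointer is at the tab, the bolt hasn't moved, and the gripper is clear. I'm handing the job in.

```bash
python3 -c "
from plant import r
print(r.finish_job())"
```

```text
the job is handed in; nothing more can be done
None
```

The light-wood wedge is jammed flat along the fence and holds the tensioner by itself, with the pointer at the index tab. I laid it against the fence clear of the roller, let go, gripped it again and slid it in. I then backed off, released it and lifted away. The job was handed in at about 26 s.

- **Pointer:** after release, the wrist picture puts the tip at 0.123 rad. The tab reads 0.121 at its middle, and 0.119 to 0.125 along its length. So the tip is within about 0.3 mm of the tab's middle, and I can't tell from the picture which side of it.
- **Force:** the highest push I read at the ends of moves was 19 N along the fence, with about 7 N pressing down. Readings within a move were not logged.
- **Wedge:** it looks flat and snug in both the wrist and scene pictures. The arm stayed put after I let go.
- **Other things:** the bolt looks unmoved. I did not measure the other loose things again, but the gripper did not reach for any of them.

**What disagreed:**
- **Finger length:** the fingers appear to end about 20–30 mm higher than the reported tool position. Because of this, my first pinch missed the rib, the second held only its top, and the third slipped off. On the third, the fingers pressed on the rib with about 6 N. I then gripped about 15 mm lower by the reported height, and that held firmly.
- **Fence position:** the camera put the fence face at 12.1 mm, but touch suggested about 13 mm.

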